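Put the lab handpiece through the UV disinfection drawer

ROBOT

A 6-joint arm with a two-finger parallel gripper is mounted at the origin on a cart in front of the work surface, level with it; the furniture and walls round the work are solid. World frame = base frame: x ahead of the robot, y to its left, z up, the work surface at z = 0. Lengths are in m, angles in degrees, forces in N, time in s.
With the tool pointing down it reaches from about 0.375 to 0.9 m from the base axis. Payload 3.1 kg.
Tool frame: the origin (TCP) lies at the very end of the fingers, on their centre line; the grasp point (between the pads) lies 19 mm behind it; z points along the fingers, x is the direction in which the jaws open and shut, and the axes are right-handed (so a half turn about z gives the same grasp; the last joint's range is limited). The gripper opens to 87 mm and grips with 3 to 60 N. Pads are 19 mm wide; open, the fingers measure 117 mm over their backs; the gripper's body (75 mm by 190 mm) begins 51 mm behind the grasp point.
Start: joints at [-79.899, 30.224, 82.088, -0, 67.689, -10.227], TCP at [0.217, -0.586, 0.223] pointing down, gripper open.
Joint ranges: [-176.69, 176.69], [-43.24, 126.21], [12.49, 139.97], [-82, 262], [0, 151.66], [-163.58, 163.58]. Speed limits (degrees/s): [159.86, 159.86, 180, 180, 180, 180].

INTERFACE

Orientations are given as a 3x3 rotation matrix whose columns are the frame's x, y, z axes.
In Python, from rig import read_state, capture, bot gives the robot as it stands.
- The arm moves only by the shell command python3 -m crank 'ROWS' [OPENING]. ROWS is JSON, a list of rows, each a list of 2 entries, a list of its own where there are three numbers: the shift along the tool's x, y, z in cm, then the turn, a rotation vector about the tool's x, y, z in rad. In form: [[[dx, dy, dz], [wx, wy, wz]], ...]. A call has 1 to 12 rows; each row shifts and turns the commanded pose from where the row before left it, along the tool's axes as they then stand; what a row does not reach is not made up. A row lasts 1/10 s, in which the tool goes at most 50 mm and 8.59 degrees, less where a joint would pass 70% of its speed; a pose out of reach is approached as far as the arm can. A call with a gripper value outside its range is refused whole. OPENING is the closure, from -1 (fully open) to 1 (shut), set as the call begins (- or left out, the last holds). The fingers move at their own pace and stop on an object; the grip force is fixed at half the most. Time passes only in rows, so rows that do not move let the fingers close. It gives the time, the measured TCP pose, the force and the opening at its end, in the units of the state.
- read_state(): the state, without advancing time (a new reading comes with each control period).
- capture(name): name is "side" or "top" or "wrist"; returns a dict with "pixels" (400x640x3 uint8, red, green, blue), "camera_matrix" (3x3 intrinsics, pixels), "dist" ([k1, k2, p1, p2, k3] as OpenCV has them; the pictures are not rectified), "R" (3x3) and "t" (3): a world point X has camera coordinates R X + t. Camera axes: x right, y down, z forward; pixel columns grow to the right and rows downward; lengths in m; the calibration is good to about 2 mm. A picture is of the moment at which its call begins. There is no depth.
- bot.hand_in(): hands the job in, once; it reports no verdict.
The state is a dict: "time_s": time; "joint_positions": joint angles; "qvel": joint speeds; "tau": joint torques, N m; "position": TCP position; "tcp_rot": TCP orientation; "force": force on the tool from outside, world axes, zero at the start; "moment": the same for the moment, N m; "opening": opening from 0.0 (shut) to 1.0 (fully open).
Only numpy, scipy, OpenCV 4.12 (cv2) and the standard library are available. Lean on these libraries where they do the work, as an engineer would, in place of code of your own. Each camera call takes 0.05 s, during which the arm holds its last target.

TASK

Disinfect the straight handpiece: pull the drawer of the white UV box right out, lower the handpiece into the drawer's two V rests with its stone end to the left as you face the box, and let it bed down in both before you let go. Push the drawer fully home, then start the cycle by pushing the sprung toggle on top of the box over to the green dot, holding it there for about a second and letting it spring back. Never push the toggle to green while the drawer is open, and leave the yellow and the white plaster casts where they are.

Things in the scene. Friction and masses are not known exactly. Their poses are not given: they have to be found in the camera images.
- uv_box: UV disinfection box, white, fixed, 165 mm deep (its x), 250 mm wide (its y), 80 mm high. Origin at the centre of its underside on the counter; its x axis points from the front (the robot's side) to the back, its y axis to the left as one faces it. The front opening's upper edge is 68 mm above the counter, the drawer is the only moving part besides the toggle
- drawer (a joint): slide of the drawer, m: 0 = fully home, 0.12 = fully out, moving along the box's -x. Friction about 1.2 N and light damping; it stays where it is left
- drawer_handle (a point): middle of the drawer's pull: a round steel bar 11 mm thick and 100 mm long along the box's y, 52 mm above the counter, centre 35 mm in front of the drawer's front panel (clear gap behind the bar 29 mm; its two 8 mm stems are 42 mm either side of the middle); axes as the box's. The panel's top edge is 72 mm above the counter
- cradle_mid (a point): point in the drawer where handpiece_mid lies when bedded, midway between two 90 degree V rests (10 mm thick, 77 mm clear between them); axes as the box's. Ridges of the Vs: 2 mm below this point, 14 to 17 mm to either side in x. Drawer floor 24 mm below it, low walls rise 10 mm from the floor. Front panel's back 66 mm in front of it; drawer out, the box's front is 54 mm behind it
- cradle_tail (a point): axis of the bedded handpiece above the wider V rest (right-hand one), 43 mm to the right (box's -y) of cradle_mid; axes as the box's
- cradle_nose (a point): axis of the bedded handpiece above the narrower V rest (left-hand one), 44 mm to the left (box's +y) of cradle_mid; axes as the box's
- handpiece_mid (a point): grasp point, on the axis in the grip, near the centre of mass, 13 mm above the counter. Straight lab handpiece, loose, 182 mm long, 0.19 kg: grip 26 mm thick from 59 mm behind to 10 mm ahead of this point, then 23 mm thick to 62 mm ahead, then tapering to a thin shank with a small stone, tip 123 mm ahead. Its y axis points along it to the stone, z up as it lies
- handpiece_tail (a point): point on the handpiece's axis 43 mm behind handpiece_mid (in the thick grip); comes over cradle_tail
- handpiece_nose (a point): point on the handpiece's axis 44 mm ahead of handpiece_mid (23 mm thick part); comes over cradle_nose
- toggle (a joint): bat toggle on the box's top, rad: 0 = centre (sprung back to it), positive = leaning to the box's +y, towards the green dot, stop at 0.45; negative towards the grey dot. About 2 N at the tip holds it over
- toggle_tip (a point): near the upper end of the toggle's steel bat lever, 9 mm thick there, standing upright; this point is 116 mm above the counter and 30 mm above the lever's pivot; the lever reaches 40 mm above the box's top, out of a collar 9 mm high; it stands 30 mm behind the box's front and 85 mm right of the box's middle
- cast_yellow_mid (a point): yellow plaster cast, 53 x 68 x 29 mm, loose on the counter; centre, half-way up. Leave alone
- cast_white_mid (a point): white plaster cast on the counter at the left, 53 x 68 x 29 mm, loose; centre, half-way up. Leave alone

How it is judged:
By the outcome, as a careful person would: the job done as asked, in the order asked, and still so for the second after the job is handed in, with the robot touching nothing.
It also fails if it takes over 72 s, if anything falls off the work surface, if the arm or the gripper's body presses on something with over 40 N, if the wrist force passes 120 N, or if a joint passes its speed limit or range.

## Working session

There is one attempt and no reset: what is moved stays moved. The work goes in short steps, Python scripts to look and compute and a shell command to move; the robot and the scene stay as the last step left them, time stands still between calls to the robot, and variables do not carry over. Pictures are saved under pics/ and viewed, and the job is handed in when it is done.

```bash
ls; mkdir -p pics; python3 - <<'E'
from rig import read_state, capture
import cv2
s=read_state();print(s)
for n in("side","top","wrist"):
    c=capture(n);cv2.imwrite(f"pics/{n}0.png",c["pixels"][:,:,::-1]);print(n,c["camera_matrix"],c["dist"],c["R"],c["t"])
E
```

```text
pics
{'time_s': 0.0, 'joint_positions': array([-7.99003044e+01,  3.02791404e+01,  8.21583470e+01, -6.54780774e-04,
        6.76893528e+01, -1.02287419e+01]), 'qvel': array([0.04489856, 0.0070368 , 0.04980436, 0.10063812, 0.09276866,
       0.03629334]), 'tau': array([-1.20392549e-03, -4.40050864e+01, -1.76591563e+01,  6.32253173e-02,
        5.84886339e-02, -1.75032460e-04]), 'position': array([ 0.21700116, -0.5853153 ,  0.22155889]), 'tcp_rot': array([[ 3.47404755e-01, -9.37715190e-01, -3.98619971e-04],
       [-9.37712740e-01, -3.47404773e-01,  2.17761849e-03],
       [-2.18046842e-03, -3.82723992e-04, -9.99997550e-01]]), 'force': array([ 1.00027393,  0.25643311, -0.11633796]), 'moment': array([-0.08010411,  0.05051568, -0.01375035]), 'opening': 0.9983784040546442}
side [[447.63731137   0.         318.58092047]
 [  0.         447.63731137 197.25642392]
 [  0.           0.           1.        ]] [-0.04472509  0.          0.          0.          0.        ] [[ 0.83405816 -0.55149554  0.01412963]
 [-0.24209669 -0.38891068 -0.88889688]
 [ 0.49571783  0.73797097 -0.45788938]] [-0.4805659   0.23332194  1.34935972]
top [[469.39707591   0.         316.55220295]
 [  0.         469.39707591 198.70461319]
 [  0.           0.           1.        ]] [-0.03165426  0.          0.          0.          0.        ] [[-0.02663364 -0.99964024 -0.00316787]
 [-0.99854808  0.02675271 -0.04675484]
 [ 0.04682277  0.00191802 -0.99890137]] [0.06495682 0.5676455  1.5350971 ]
wrist [[340.00246187   0.         318.93140937]
 [  0.         340.00246187 204.50973164]
 [  0.           0.           1.        ]] [-0.05214145  0.          0.          0.          0.        ] [[ 0.34700556 -0.93786249 -0.00104685]
 [-0.90384651 -0.33471725  0.26650675]
 [-0.25029708 -0.09153313 -0.96383248]] [-0.62414553 -0.03069141  0.39052164]
```

View pics/side0.png

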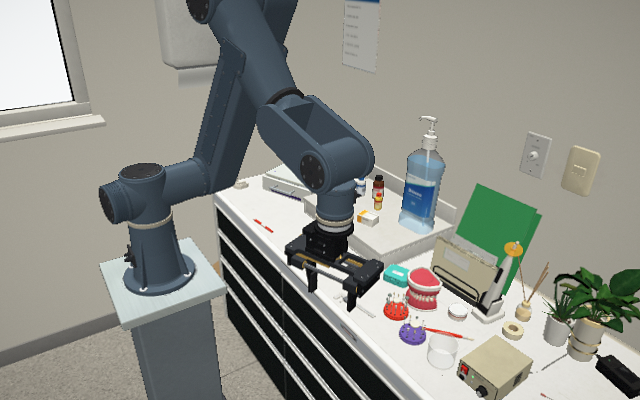

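View pics/top0.png

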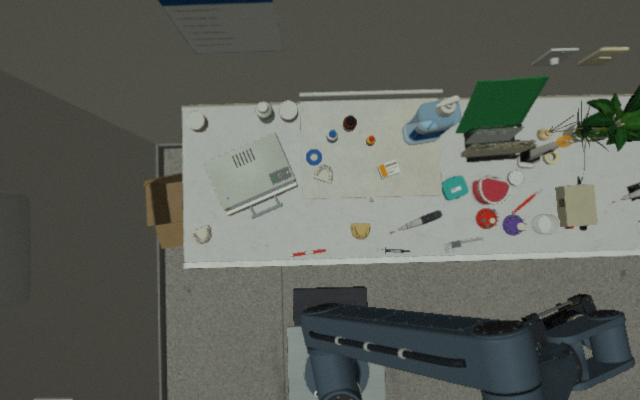

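View pics/wrist0.png

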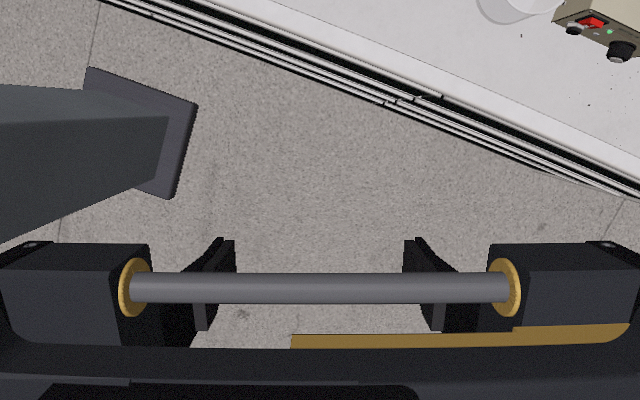

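The side view is mostly blocked by the arm. The top view shows the UV box around (250,175) with its handle near (267,207), and the handpiece at (415,221) with its tip at (390,232). I'll zoom in to measure these.

```bash
cat > h.py <<'E'
import numpy as np, cv2
from rig import read_state, capture
def ray(c,px):
    p=cv2.undistortPoints(np.array(px,float).reshape(-1,1,2),c["camera_matrix"],np.array(c["dist"])).reshape(-1,2)
    d=np.c_[p,np.ones(len(p))]@c["R"]
    return -c["R"].T@c["t"], d
def onz(c,px,z):
    o,d=ray(c,px); return o+d*((z-o[2])/d[:,2])[:,None]
def proj(c,X):
    return cv2.projectPoints(np.array(X,float).reshape(-1,1,3),cv2.Rodrigues(c["R"])[0],c["t"],c["camera_matrix"],np.array(c["dist"]))[0].reshape(-1,2)
E
python3 - <<'E'
from h import *
c=capture("top");im=c["pixels"][:,:,::-1]
cv2.imwrite("pics/topbox.png",cv2.resize(im[120:250,170:330],None,fx=4.6,fy=4.6,interpolation=cv2.INTER_CUBIC))
cv2.imwrite("pics/tophp.png",cv2.resize(im[190:270,330:490],None,fx=5,fy=5,interpolation=cv2.INTER_CUBIC))
E
```

```text
(no output)
```

View pics/topbox.png

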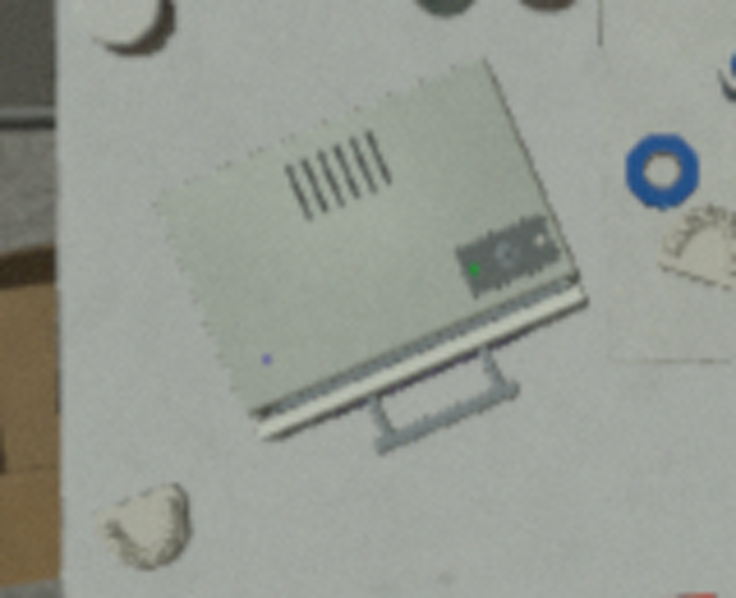

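View pics/tophp.png

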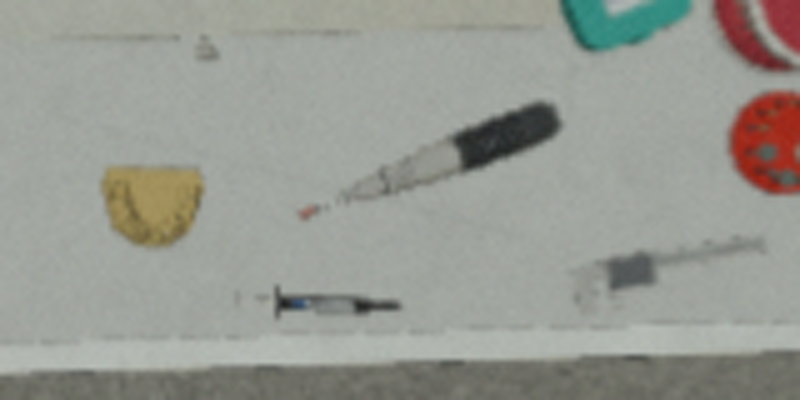

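```bash
python3 - <<'E'
from h import *
np.set_printoptions(precision=4,suppress=True)
c=capture("top")
f=lambda l,s,o:np.array(l)/s+np.array(o)-0.4
bt=onz(c,f([(157,202),(487,60),(578,275),(252,412)],4.6,(170,120)),.08)
print(bt, [np.linalg.norm(bt[i]-bt[(i+1)%4]) for i in range(4)])
h=onz(c,f([(380,447),(518,388)],4.6,(170,120)),.052);print("handle",h,h.mean(0),np.linalg.norm(h[0]-h[1]))
fx=bt[[0,1]].mean(0)-bt[[2,3]].mean(0);fy=bt[[0,3]].mean(0)-bt[[1,2]].mean(0)
print("yaw from x,y", np.degrees(np.arctan2(fx[1],fx[0])),np.degrees(np.arctan2(-fy[0],fy[1])),"handle",np.degrees(np.arctan2(-(h[0]-h[1])[0],(h[0]-h[1])[1])))
print("toggle collar",onz(c,f([(508,252)],4.6,(170,120)),.09), "green,grey",onz(c,f([(475,270),(541,240)],4.6,(170,120)),.08))
hp=onz(c,f([(302,213),(460,152),(558,113)],5,(330,190)),.013);print("hp tip,boundary,tail",hp,np.linalg.norm(hp[0]-hp[2]),np.linalg.norm(hp[1]-hp[2]))
d=hp[0]-hp[2];print("yaw",np.degrees(np.arctan2(-d[0],d[1])))
print("casts",onz(c,f([(150,205)],5,(330,190)),.015),onz(c,f([(150,525)],4.6,(170,120)),.015))
E
```

```text
[[0.6875 0.4049 0.08  ]
 [0.7799 0.1747 0.08  ]
 [0.629  0.1154 0.08  ]
 [0.5408 0.3416 0.08  ]] [np.float64(0.24807740048709676), np.float64(0.1620868046861508), np.float64(0.24284652672254017), np.float64(0.15983012279689127)]
handle [[0.5148 0.258  0.052 ]
 [0.5535 0.1606 0.052 ]] [0.5341 0.2093 0.052 ] 0.1048150405133975
yaw from x,y 22.396799571894217 21.584987890026287 handle 21.646933642252744
toggle collar [[0.6452 0.1624 0.09  ]] green,grey [[0.6344 0.1862 0.08  ]
 [0.6539 0.1403 0.08  ]]
hp tip,boundary,tail [[ 0.4524 -0.1889  0.013 ]
 [ 0.4897 -0.2944  0.013 ]
 [ 0.5136 -0.3602  0.013 ]] 0.18195968569683985 0.06999188402406356
yaw 19.64550367522196
casts [[ 0.4604 -0.0888  0.015 ]] [[0.4638 0.4293 0.015 ]]
```

The measurements agree with each other: box yaw is about 21.9° and the box size matches. The handle centre is at (0.534, 0.209). The handpiece measures 182 mm with a yaw of about 19.6°. I'll turn the tool into line with the box and then move.

```bash
python3 -m crank '[[[0,0,0],[0,0,-0.145]],[[0,0,0],[0,0,-0.145]],[[0,0,0],[0,0,-0.145]],[[0,0,0],[0,0,-0.145]],[[0,0,0],[0,0,-0.145]],[[0,0,0],[0,0,-0.145]],[[0,0,0],[0,0,-0.145]],[[0,0,0],[0,0,-0.145]],[[0,0,0],[0,0,-0.145]],[[0,0,0],[0,0,-0.145]],[[0,0,0],[0,0,-0.148]]]' 0.4
cat >> h.py <<'E'
np.set_printoptions(precision=4,suppress=True)
def st():
    s=read_state();R=s["tcp_rot"];x=R[:,0]
    print("t",round(s["time_s"],2),"pos",s["position"],"yaw",round(np.degrees(np.arctan2(x[1],x[0])),2),"zax",R[:,2],"F",s["force"],"M",s["moment"],"open",round(s["opening"],3),"q",s["joint_positions"]);return s
def to(p):
    s=st();print("shift cm",100*s["tcp_rot"].T@(np.array(p)-s["position"]))
E
python3 -c "
from h import *
to((.40,-.28,.22)); to((.5,.15,.22))"
```

```text
time_s: 1.35
position: [0.2171, -0.5859, 0.2224]
tcp_rot: [[0.926, 0.378, -0.0], [0.378, -0.926, 0.0], [0.0, -0.0, -1.0]]
force: [-0.3, 0.6, 0.6]
opening: 0.303
t 1.35 pos [ 0.2171 -0.5859  0.2224] yaw 22.23 zax [-0.      0.0004 -1.    ] F [-0.3341  0.563   0.5794] M [-0.0108 -0.1444  0.0229] open 0.303 q [ -79.899    30.2329   82.0995    0.0021   67.6882 -102.1314]
shift cm [ 28.5015 -21.3994   0.2486]
t 1.35 pos [ 0.2171 -0.5859  0.2224] yaw 22.23 zax [-0.      0.0004 -1.    ] F [-0.3341  0.563   0.5794] M [-0.0108 -0.1444  0.0229] open 0.303 q [ -79.899    30.2329   82.0995    0.0021   67.6882 -102.1314]
shift cm [ 54.0272 -57.4193   0.2638]
```

```bash
python3 -m crank '[[[2.4,-1.8,0],[0,0,0]],[[2.4,-1.8,0],[0,0,0]],[[2.4,-1.8,0],[0,0,0]],[[2.4,-1.8,0],[0,0,0]],[[2.4,-1.8,0],[0,0,0]],[[2.4,-1.8,0],[0,0,0]],[[2.4,-1.8,0],[0,0,0]],[[2.4,-1.8,0],[0,0,0]],[[2.4,-1.8,0],[0,0,0]],[[2.4,-1.8,0],[0,0,0]],[[2.4,-1.8,0],[0,0,0]],[[2.1,-1.6,0],[0,0,0]]]'
python3 - <<'E'
from h import *
c=capture("wrist");cv2.imwrite("pics/w1.png",c["pixels"][:,:,::-1])
to((.5,.15,.22))
np.savez("w1.npz",**c)
E
```

```text
time_s: 2.55
position: [0.4024, -0.2798, 0.2226]
tcp_rot: [[0.928, 0.373, 0.0], [0.373, -0.928, 0.0], [0.0, -0.0, -1.0]]
force: [-0.2, -0.5, -0.2]
opening: 0.299
t 2.6 pos [ 0.4033 -0.2763  0.2225] yaw 21.99 zax [ 0.0007  0.0037 -1.    ] F [0.9664 2.2858 0.1007] M [ 0.0922 -0.1777  0.0118] open 0.299 q [-47.6495  19.8305 101.1353   0.2002  59.1653 -69.7391]
shift cm [ 24.9248 -35.9133   0.4142]
```

View pics/w1.png

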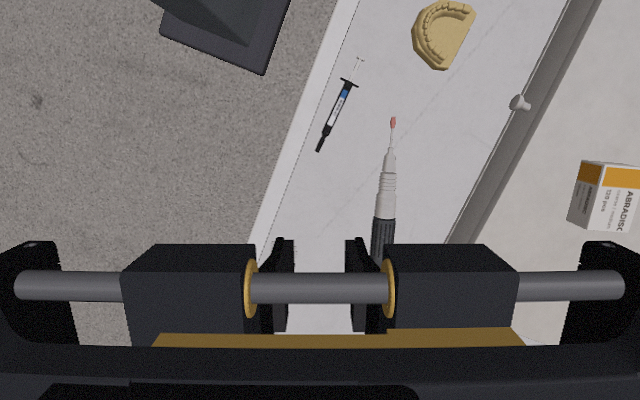

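The wrist view shows the handpiece with its stone tip at (393,117) and the light/dark boundary at (385,218). The boundary is 10 mm ahead of mid.

```bash
python3 - <<'E'
from h import *
c=dict(np.load("w1.npz"))
p=onz(c,[(393,117),(388.5,170),(385,218)],.013);print(p)
d=p[0]-p[2];L=np.linalg.norm(d);d/=L;print(L,"(113 exp.) yaw",np.degrees(np.arctan2(-d[0],d[1])),"mid",p[2]-.010*d, p[0]-.123*d)
E
```

```text
[[ 0.452  -0.1883  0.013 ]
 [ 0.4715 -0.242   0.013 ]
 [ 0.4913 -0.2942  0.013 ]]
0.11289886569474712 (113 exp.) yaw 20.398068581866394 mid [ 0.4948 -0.3035  0.013 ] [ 0.4948 -0.3036  0.013 ]
```

```bash
python3 -m crank '[[[2.3,-3.2,0],[0,0,0]],[[2.3,-3.2,0],[0,0,0]],[[2.3,-3.2,0],[0,0,0]],[[2.3,-3.2,0],[0,0,0]],[[2.3,-3.2,0],[0,0,0]],[[2.3,-3.2,0],[0,0,0]],[[2.3,-3.2,0],[0,0,0]],[[2.3,-3.2,0],[0,0,0]],[[2.3,-3.2,0],[0,0,0]],[[2.3,-3.2,0],[0,0,0]],[[2,-3,0],[0,0,0]],[[0,0,0],[0,0,0]]]'
python3 - <<'E'
from h import *
c=capture("wrist");cv2.imwrite("pics/w2.png",c["pixels"][:,:,::-1])
to((.534,.209,.12))
np.savez("w2.npz",**c)
E
```

```text
time_s: 3.8
position: [0.5041, 0.1404, 0.2226]
tcp_rot: [[0.926, 0.377, 0.002], [0.377, -0.926, 0.001], [0.002, -0.001, -1.0]]
force: [-0.5, -0.2, 0.2]
opening: 0.302
t 3.85 pos [0.5035 0.1384 0.2225] yaw 22.12 zax [ 0.0003 -0.0001 -1.    ] F [-0.352  -0.2715  0.0113] M [-0.0027 -0.1418 -0.0153] open 0.299 q [  3.104   22.3253  96.7739  -0.0059  60.8842 -19.0093]
shift cm [ 5.4833 -5.3892 10.2476]
```

View pics/w2.png

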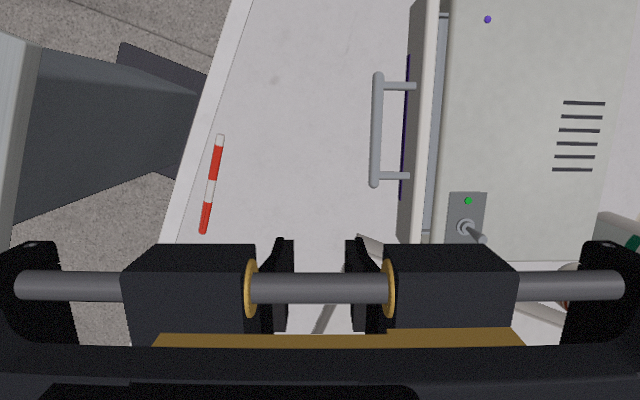

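The bar ends are at (377,73) and (375,187), and the toggle collar is at (465,228) with its tip around (481,238).

```bash
python3 - <<'E'
from h import *
c=dict(np.load("w2.npz"))
p=onz(c,[(378,73),(375,187)],.052);d=p[0]-p[1];print(p,np.linalg.norm(d),"yaw",np.degrees(np.arctan2(-d[0],d[1])),p.mean(0))
print("tip",onz(c,[(481,238)],.118),"collar",onz(c,[(465,228)],.089),"green",onz(c,[(468,201)],.08))
e=onz(c,[(448,30),(443,190)],.08);d=e[0]-e[1];print("front edge",e,np.degrees(np.arctan2(-d[0],d[1])))
to((*p.mean(0)[:2],.11))
E
```

```text
[[0.5159 0.2606 0.052 ]
 [0.5581 0.1611 0.052 ]] 0.10815331812901703 yaw 22.971885037579785 [0.537  0.2108 0.052 ]
tip [[0.6445 0.1643 0.118 ]] collar [[0.6435 0.1626 0.089 ]] green [[0.6382 0.186  0.08  ]]
front edge [[0.5525 0.31   0.08  ]
 [0.6112 0.1864 0.08  ]] 25.35783861823438
t 3.85 pos [0.5035 0.1384 0.2225] yaw 22.12 zax [ 0.0003 -0.0001 -1.    ] F [-0.352  -0.2715  0.0113] M [-0.0027 -0.1418 -0.0153] open 0.299 q [  3.104   22.3253  96.7739  -0.0059  60.8842 -19.0093]
shift cm [ 5.8292 -5.4477 11.2477]
```

```bash
python3 -m crank '[[[1.2,-1.1,1.5],[0,0,0]],[[1.5,-1.4,2],[0,0,0]],[[1.5,-1.4,2],[0,0,0]],[[1.5,-1.4,2],[0,0,0]],[[0,0,2],[0,0,0]],[[0,0,2.2],[0,0,0]],[[0,0,0],[0,0,0]],[[0,0,0],[0,0,0]]]'
python3 - <<'E'
from h import *
c=capture("wrist");cv2.imwrite("pics/w3.png",c["pixels"][:,:,::-1])
s=capture("side");cv2.imwrite("pics/s3.png",s["pixels"][100:300,150:450,::-1].repeat(2,0).repeat(2,1))
to((.536,.210,.035))
np.savez("w3.npz",**c)
E
```

```text
time_s: 4.65
position: [0.5364, 0.2061, 0.1056]
tcp_rot: [[0.928, 0.372, -0.001], [0.372, -0.928, -0.0], [-0.001, -0.0, -1.0]]
force: [0.1, 0.8, 0.5]
opening: 0.296
t 4.75 pos [0.5374 0.2066 0.1067] yaw 21.84 zax [ 0.002   0.0002 -1.    ] F [-0.375   0.4557 -0.8333] M [ 0.0064 -0.1045 -0.0196] open 0.307 q [  9.9166  35.4114  95.1096  -0.0084  49.3616 -11.9131]
shift cm [-0.0189 -0.3716  7.1731]
```

View pics/w3.png

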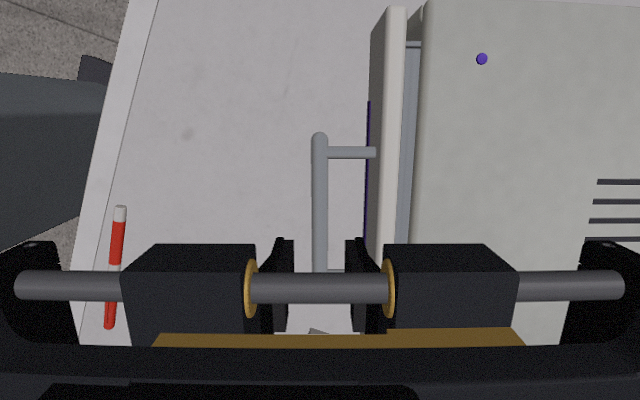

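View pics/s3.png

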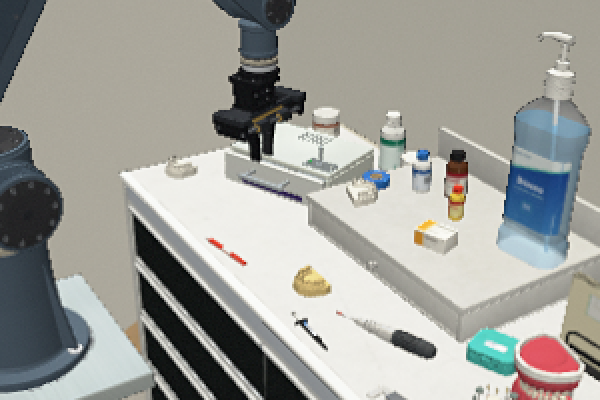

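The bar at column 319 is centred between the fingers and parallel to them, so I'll descend and grip.

```bash
python3 -m crank '[[[0,-0.3,1.5],[0,0,0]],[[0,0,1.5],[0,0,0]],[[0,0,1.5],[0,0,0]],[[0,0,1.5],[0,0,0]],[[0,0,1.2],[0,0,0]],[[0,0,0],[0,0,0]]]'
python3 -m crank '[[[0,0,0],[0,0,0]],[[0,0,0],[0,0,0]],[[0,0,0],[0,0,0]],[[0,0,0],[0,0,0]]]' 1
python3 -c "
from h import *
st()"
```

```text
time_s: 5.35
position: [0.5349, 0.2096, 0.033]
tcp_rot: [[0.928, 0.373, -0.001], [0.373, -0.928, -0.0], [-0.001, -0.0, -1.0]]
force: [-0.8, -0.2, -0.2]
opening: 0.299
time_s: 5.75
position: [0.5358, 0.21, 0.0344]
tcp_rot: [[0.928, 0.373, 0.001], [0.373, -0.928, 0.0], [0.001, 0.0, -1.0]]
force: [-0.4, -0.2, 3.9]
opening: 0.116
t 5.75 pos [0.5358 0.21   0.0344] yaw 21.9 zax [ 0.0012  0.0001 -1.    ] F [-0.4321 -0.2029  3.9065] M [-0.0942 -0.0881  0.0056] open 0.116 q [ 10.2849  42.0812  97.0171  -0.0095  40.8304 -11.604 ]
```

Opening 0.116 is about 10 mm, so the bar is gripped. Now I'll pull the drawer out.

```bash
python3 -m crank '[[[-0.5,0,0],[0,0,0]],[[-1,0,0],[0,0,0]],[[-1.2,0,0],[0,0,0]],[[-1.2,0,0],[0,0,0]],[[-1.2,0,0],[0,0,0]],[[-1.2,0,0],[0,0,0]],[[-1.2,0,0],[0,0,0]],[[-1.2,0,0],[0,0,0]],[[-1.2,0,0],[0,0,0]],[[-1,0,0],[0,0,0]],[[-0.8,0,0],[0,0,0]],[[0,0,0],[0,0,0]]]'
python3 -c "
from h import *
s=st();print((s['position']-[.5358,.21,.0344])@s['tcp_rot'])"
```

```text
time_s: 6.95
position: [0.4308, 0.1677, 0.0344]
tcp_rot: [[0.929, 0.371, 0.011], [0.371, -0.929, 0.003], [0.011, 0.001, -1.0]]
force: [5.9, 9.8, 0.3]
opening: 0.111
t 6.95 pos [0.4308 0.1677 0.0344] yaw 21.77 zax [ 0.0108  0.003  -0.9999] F [5.9009 9.7855 0.286 ] M [ 1.431  -0.9834  0.0447] open 0.111 q [  7.3126  37.7883 113.9556   0.1969  27.6212 -14.636 ]
[-0.1132  0.0003 -0.0013]
```

```bash
python3 -m crank '[[[-0.4,0,0],[0,0,0]],[[-0.3,0,0],[0,0,0]],[[0,0,0],[0,0,0]],[[0,0,0],[0,0,0]]]'
python3 -c "
from h import *
s=st();print((s['position']-[.5358,.21,.0344])@s['tcp_rot'])"
```

```text
time_s: 7.35
position: [0.4309, 0.1675, 0.0344]
tcp_rot: [[0.929, 0.37, 0.023], [0.37, -0.929, 0.006], [0.024, 0.003, -1.0]]
force: [12.1, 21.3, -8.6]
opening: 0.117
t 7.35 pos [0.4309 0.1675 0.0344] yaw 21.7 zax [ 0.0233  0.0064 -0.9997] F [12.0766 21.2814 -8.6128] M [ 3.3824 -2.0755  0.0915] open 0.117 q [  7.2226  37.6877 114.5101   0.4371  26.4307 -14.8642]
[-0.1131  0.0007 -0.0028]
```

The stop is reached at 113 mm of travel, so the drawer was ajar by a few mm at the start. I'll relax, release and lift.

```bash
python3 -m crank '[[[0.5,0,0],[0,0,0]],[[0.2,0,0],[0,0,0]],[[0,0,0],[0,0,0]]]'
python3 -m crank '[[[0,0,0],[0,0,0]],[[0,0,0],[0,0,0]],[[0,0,0],[0,0,0]]]' 0.4
python3 -m crank '[[[0,0,-1],[0,0,0]],[[0,0,-2],[0,0,0]],[[0,0,-3],[0,0,0]],[[0,0,-4],[0,0,0]],[[0,0,-4],[0,0,0]],[[0,0,-4],[0,0,0]],[[0,0,-2],[0,0,0]],[[0,0,0],[0,0,0]]]'
python3 - <<'E'
from h import *
st()
c=capture("wrist");cv2.imwrite("pics/w4.png",c["pixels"][:,:,::-1])
s=capture("top");cv2.imwrite("pics/t4.png",cv2.resize(s["pixels"][120:250,170:330,::-1],None,fx=4.6,fy=4.6,interpolation=cv2.INTER_CUBIC))
np.savez("w4.npz",**c);np.savez("t4.npz",**s)
E
```

```text
time_s: 7.65
position: [0.4307, 0.1677, 0.0344]
tcp_rot: [[0.928, 0.372, 0.009], [0.372, -0.928, 0.002], [0.009, 0.001, -1.0]]
force: [6.0, 7.0, 1.9]
opening: 0.114
time_s: 7.95
position: [0.425, 0.1659, 0.0334]
tcp_rot: [[0.928, 0.373, -0.003], [0.373, -0.928, -0.001], [-0.003, -0.001, -1.0]]
force: [-0.7, -0.0, 0.3]
opening: 0.268
time_s: 8.75
position: [0.4278, 0.1664, 0.2368]
tcp_rot: [[0.928, 0.373, 0.007], [0.373, -0.928, 0.001], [0.006, 0.002, -1.0]]
force: [0.2, -0.3, -0.6]
opening: 0.296
t 8.75 pos [0.4278 0.1664 0.2368] yaw 21.89 zax [ 0.0065  0.0007 -1.    ] F [ 0.1973 -0.2713 -0.5658] M [ 0.0022 -0.1431  0.0103] open 0.296 q [  7.2628  16.1421 104.2864  -0.0106  59.1965 -14.6202]
```

View pics/w4.png

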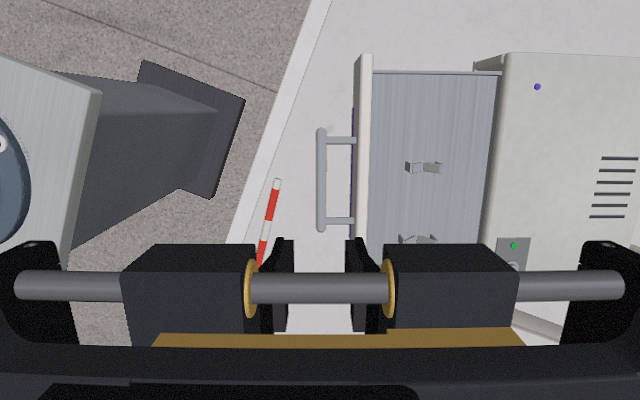

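View pics/t4.png

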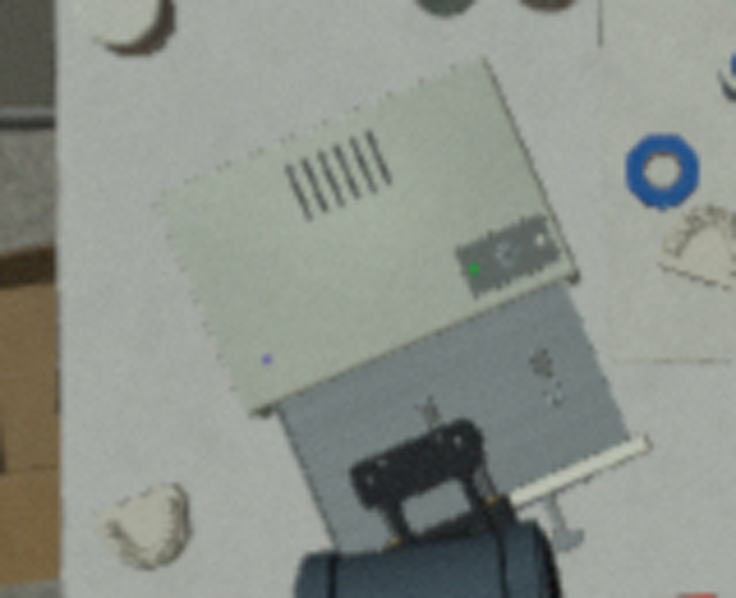

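The drawer is out. The left V rest is near (423,166) and the right one near (417,238). I'll move toward the handpiece and look again from where both rests are in clear view.

```bash
python3 -m crank '[[[1.5,3,0],[0,0,0]],[[2,4,0],[0,0,0]],[[1.5,2,0],[0,0,0]],[[0,0,0],[0,0,0]],[[0,0,0],[0,0,0]]]' -1
python3 - <<'E'
from h import *
c=capture("wrist");cv2.imwrite("pics/w5.png",cv2.resize(c["pixels"][0:245,240:560,::-1],None,fx=2.4,fy=2.4,interpolation=cv2.INTER_CUBIC))
np.savez("w5.npz",**c)
d=dict(np.load("w4.npz"));cv2.imwrite("pics/w4b.png",cv2.resize(d["pixels"][50:250,300:560,::-1],None,fx=3,fy=3,interpolation=cv2.INTER_CUBIC))
to((.495,-.3035,.15))
E
```

```text
time_s: 9.35
position: [0.5049, 0.1012, 0.2314]
tcp_rot: [[0.928, 0.372, -0.006], [0.372, -0.928, 0.0], [-0.005, -0.003, -1.0]]
force: [-0.6, 0.2, 0.3]
opening: 0.664
t 9.4 pos [0.5045 0.1017 0.2318] yaw 21.88 zax [-0.0055  0.0004 -1.    ] F [-0.112  -0.2495  0.9518] M [-0.005  -0.0892 -0.0088] open 0.717 q [ -1.0678  21.1841  96.9337   0.018   62.1957 -22.9531]
shift cm [-15.9389  37.2679   8.1668]
```

View pics/w5.png

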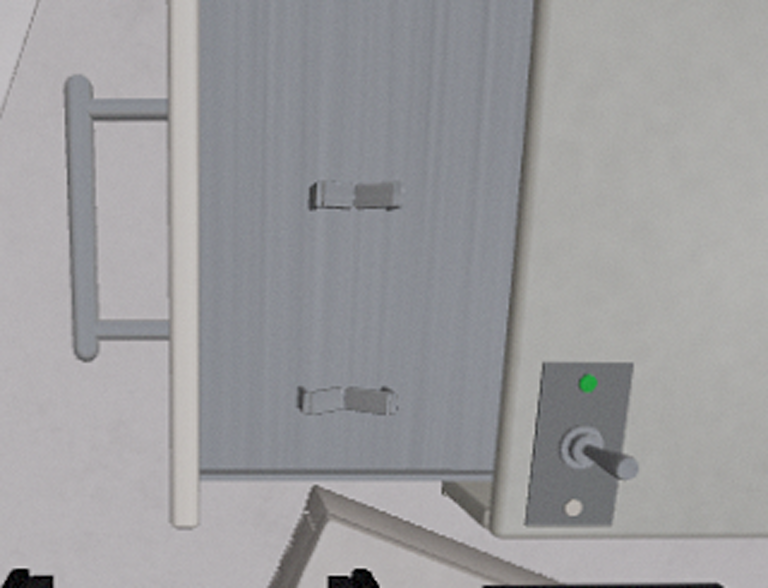

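View pics/w4b.png

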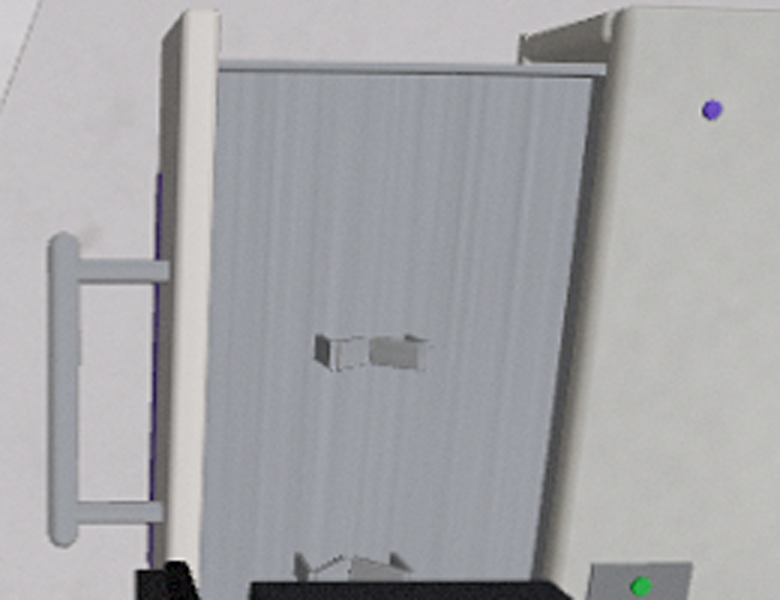

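```bash
python3 - <<'E'
from h import *
a=dict(np.load("w4.npz"));b=dict(np.load("w5.npz"))
A=lambda x,y:(x/3+300-.33,y/3+50-.33);B=lambda x,y:(240+x/2.4-.3,y/2.4-.3)
def tri(pa,pb):
    o1,d1=ray(a,[pa]);o2,d2=ray(b,[pb]);d1=d1[0]/np.linalg.norm(d1);d2=d2[0]/np.linalg.norm(d2)
    M=np.c_[d1,-d2];t=np.linalg.lstsq(M,o2-o1,rcond=None)[0]
    p,q=o1+t[0]*d1,o2+t[1]*d2;return (p+q)/2,np.linalg.norm(p-q)
for n,pa,pb in[("Lfront",A(332,353),B(321,196)),("Lback",A(424,353),B(399,196)),("barL",A(63,238),B(78,80)),("barR",A(62,540),B(87,355)),("green",A(642,587),B(588,383))]:
    print(n,tri(pa,pb))
h=onz(b,[B(78,80),B(87,355)],.052);d=h[0]-h[1];print("bar",h,h.mean(0),np.linalg.norm(d),np.degrees(np.arctan2(-d[0],d[1])))
yaw=np.radians(22.0);bx=np.array([np.cos(yaw),np.sin(yaw),0]);by=np.array([-bx[1],bx[0],0])
H=h.mean(0)
for z in(.03,.036,.042):
    v=onz(b,[B(321,196),B(354,196),B(399,196),B(303,401),B(346,401),B(394,401)],z)
    print(z,np.c_[(v-H)@bx,(v-H)@by])
pt=onz(b,[B(200,200),B(200,400)],.072);print("panel back",(pt-H)@bx)
fe=onz(b,[B(520,300),B(500,480)],.078);print("box front",(fe-H)@bx)
t=onz(b,[B(582,446)],.089);print("collar",t,(t-H)@bx,(t-H)@by);
t=onz(b,[B(626,467)],.12);print("bat top",t,(t-H)@bx,(t-H)@by);
E
```

```text
Lfront (array([0.5181, 0.2164, 0.0324]), np.float64(0.0003019265232804831))
Lback (array([0.5485, 0.2289, 0.0344]), np.float64(0.0005363706771509283))
barL (array([0.4113, 0.2186, 0.051 ]), np.float64(0.00012717920698433912))
barR (array([0.4511, 0.1198, 0.0518]), np.float64(0.000824945531679583))
green (array([0.6362, 0.1868, 0.0832]), np.float64(7.788466805919316e-05))
bar [[0.4116 0.2185 0.052 ]
 [0.4514 0.1201 0.052 ]] [0.4315 0.1693 0.052 ] 0.10611147388255993 22.01706859013616
0.03 [[ 0.0985  0.0115]
 [ 0.1125  0.0115]
 [ 0.1317  0.0116]
 [ 0.0935 -0.0761]
 [ 0.1128 -0.0761]
 [ 0.1345 -0.0761]]
0.036 [[ 0.0976  0.011 ]
 [ 0.1114  0.011 ]
 [ 0.1302  0.0111]
 [ 0.0927 -0.0752]
 [ 0.1117 -0.0752]
 [ 0.133  -0.0752]]
0.042 [[ 0.0967  0.0105]
 [ 0.1103  0.0105]
 [ 0.1288  0.0106]
 [ 0.0919 -0.0742]
 [ 0.1106 -0.0742]
 [ 0.1316 -0.0742]]
panel back [0.047  0.0469]
box front [0.1687 0.1676]
collar [[0.6429 0.1641 0.089 ]] [0.1941] [-0.0841]
bat top [[0.6446 0.1639 0.12  ]] [0.1956] [-0.0849]
```

Cradle_mid is at about (0.549, 0.182, 0.036) with yaw 22.0°. This agrees with the panel and box-front checks, both of which give x between 0.113 and 0.114 from the bar. Next I'll fetch the handpiece.

```bash
python3 -m crank '[[[-1.4,3.2,0],[0,0,0]],[[-1.6,3.7,0.5],[0,0,0]],[[-1.6,3.7,0.5],[0,0,0]],[[-1.6,3.7,1],[0,0,0]],[[-1.6,3.7,1],[0,0,0]],[[-1.6,3.7,1],[0,0,0]],[[-1.6,3.7,1],[0,0,0]],[[-1.6,3.7,1],[0,0,0]],[[-1.6,3.7,1],[0,0,0]],[[-1.4,3.2,1],[0,0,0]],[[-0.3,1.3,0.5],[0,0,0.03]],[[0,0,0],[0,0,0]]]' -0.15
python3 - <<'E'
from h import *
c=capture("wrist");cv2.imwrite("pics/w6.png",c["pixels"][:,:,::-1]);np.savez("w6.npz",**c)
to((.495,-.3035,.004))
E
```

```text
time_s: 10.6
position: [0.4976, -0.3039, 0.1474]
tcp_rot: [[0.939, 0.343, -0.002], [0.343, -0.939, 0.002], [-0.001, -0.002, -1.0]]
force: [-0.4, 0.6, 0.2]
opening: 0.576
t 10.65 pos [ 0.4975 -0.3024  0.1478] yaw 20.15 zax [-0.0019  0.0026 -1.    ] F [0.1875 0.3445 0.7275] M [-0.0566 -0.1457  0.0304] open 0.579 q [-42.2996  32.4642  92.2835   0.0434  55.4314 -62.4749]
shift cm [-0.2627  0.0631 14.3845]
```

View pics/w6.png

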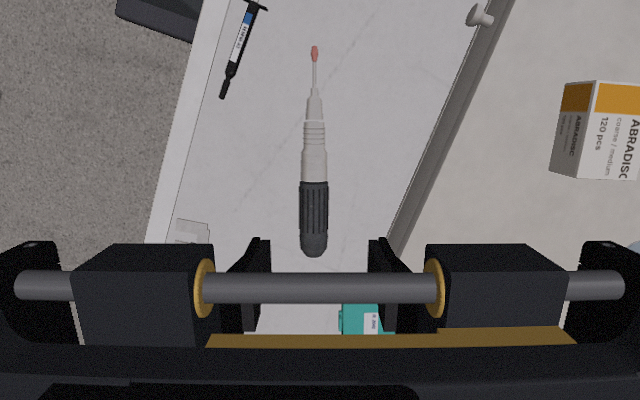

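The handpiece sits parallel to the fingers, with its tip at (314,46), the boundary at (314,182) and the tail end at (313,257).

```bash
python3 - <<'E'
from h import *
c=dict(np.load("w6.npz"))
p=onz(c,[(314,46),(314,182)],.013);d=p[0]-p[1];L=np.linalg.norm(d);d/=L;print(L,"yaw",np.degrees(np.arctan2(-d[0],d[1])),"mid",p[1]-.010*d,p[0]-.123*d)
to((*(p[1]-.010*d)[:2],.003))
E
```

```text
0.11253055952959844 yaw 19.823018306407157 mid [ 0.4938 -0.3034  0.013 ] [ 0.494  -0.3039  0.013 ]
t 10.65 pos [ 0.4975 -0.3024  0.1478] yaw 20.15 zax [-0.0019  0.0026 -1.    ] F [0.1875 0.3445 0.7275] M [-0.0566 -0.1457  0.0304] open 0.579 q [-42.2996  32.4642  92.2835   0.0434  55.4314 -62.4749]
shift cm [-0.3699  0.0154 14.4847]
```

```bash
python3 -m crank '[[[-0.3,0.1,2],[0,0,0]],[[0,0,3],[0,0,0]],[[0,0,3],[0,0,0]],[[0,0,2.5],[0,0,0]],[[0,0,2],[0,0,0]],[[0,0,1],[0,0,0]],[[0,0,0.6],[0,0,0]],[[0,0,0],[0,0,0]],[[0,0,0],[0,0,0]]]'
python3 -c "
from h import *
to((.494,-.3036,.003))"
```

```text
time_s: 11.55
position: [0.4964, -0.3058, 0.0085]
tcp_rot: [[0.938, 0.345, 0.001], [0.345, -0.938, -0.001], [0.001, 0.001, -1.0]]
force: [0.1, 0.1, 1.1]
opening: 0.578
t 11.55 pos [ 0.4964 -0.3058  0.0085] yaw 20.2 zax [ 0.0011 -0.0009 -1.    ] F [0.1375 0.1383 1.1137] M [ 0.0352 -0.1753 -0.0322] open 0.578 q [-42.6131  44.9132  96.2472   0.0072  38.7591 -62.8227]
shift cm [-0.1486 -0.2899  0.5488]
```

```bash
python3 -m crank '[[[-0.1,-0.2,0.3],[0,0,0]],[[0,0,0],[0,0,0]]]'
python3 -m crank '[[[0,0,0],[0,0,0]],[[0,0,0],[0,0,0]],[[0,0,0],[0,0,0]],[[0,0,0],[0,0,0]],[[0,0,0],[0,0,0]]]' 1
python3 -c "
from h import *
st()"
```

```text
time_s: 11.75
position: [0.494, -0.3042, 0.005]
tcp_rot: [[0.939, 0.345, 0.0], [0.345, -0.939, -0.0], [0.0, 0.0, -1.0]]
force: [0.7, 0.1, -0.1]
opening: 0.575
time_s: 12.25
position: [0.4941, -0.3045, 0.0046]
tcp_rot: [[0.939, 0.345, -0.0], [0.345, -0.939, -0.0], [-0.0, 0.0, -1.0]]
force: [-0.6, -0.1, -0.1]
opening: 0.287
t 12.25 pos [ 0.4941 -0.3045  0.0046] yaw 20.17 zax [-0.0001 -0.0001 -1.    ] F [-0.5554 -0.1249 -0.115 ] M [-0.08   -0.0121 -0.0199] open 0.287 q [-42.6649  45.2079  96.62    -0.0137  38.1741 -62.8261]
```

The grip is good: the opening reads 25 mm. I'll lift and check.

```bash
python3 -m crank '[[[0,0,-0.5],[0,0,0]],[[0,0,-1.5],[0,0,0]],[[0,0,-2.5],[0,0,0]],[[0,0,-3.5],[0,0,0]],[[0,0,-4],[0,0,0]],[[0,0,-3],[0,0,0]],[[0,0,-1.5],[0,0,0]],[[0,0,0],[0,0,0]]]'
python3 - <<'E'
from h import *
c=capture("wrist");cv2.imwrite("pics/w7.png",c["pixels"][:,:,::-1]);np.savez("w7.npz",**c)
s=st();p=onz(c,[(314,46)],s["position"][2])
E
```

```text
time_s: 13.05
position: [0.4955, -0.3054, 0.1733]
tcp_rot: [[0.939, 0.345, 0.005], [0.345, -0.939, -0.005], [0.003, 0.006, -1.0]]
force: [0.1, 0.3, -1.9]
opening: 0.284
t 13.1 pos [ 0.4946 -0.3046  0.1714] yaw 20.18 zax [ 0.0025 -0.0022 -1.    ] F [-0.7584  0.3987 -2.1068] M [ 0.0028 -0.0939 -0.0132] open 0.285 q [-42.6491  30.4059  91.6293   0.0036  57.7737 -62.8258]
```

View pics/w7.png

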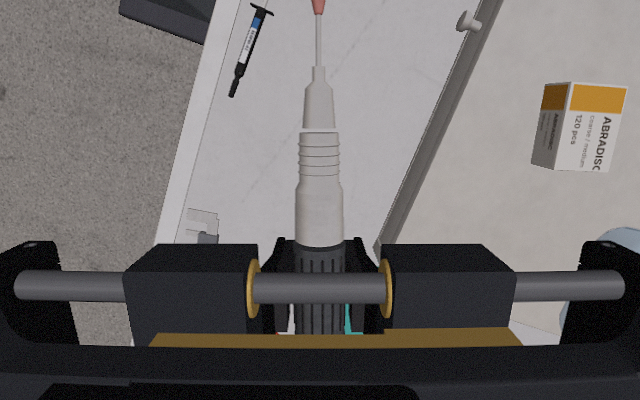

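The handpiece is held straight along the tool's -y axis, with the boundary at about (319,246). I'll check that it's level by prediction while working out the transfer.

```bash
python3 - <<'E'
from h import *
c=dict(np.load("w7.npz"));s=st();R=s["tcp_rot"];P=s["position"]
for a in (10,62,115,123):print(a,proj(c,[P+R@[0,-a/1000,-.0084]]))
print(proj(c,[P+R@[0,-.010,-.0084-.013]]))
to((.549,.182,.171))
E
```

```text
t 13.1 pos [ 0.4946 -0.3046  0.1714] yaw 20.18 zax [ 0.0025 -0.0022 -1.    ] F [-0.7584  0.3987 -2.1068] M [ 0.0028 -0.0939 -0.0132] open 0.285 q [-42.6491  30.4059  91.6293   0.0036  57.7737 -62.8258]
10 [[315.3047 241.2518]]
62 [[314.9356 133.2723]]
115 [[314.5483   4.0147]]
123 [[314.4914 -17.0734]]
[[315.0638 251.9808]]
t 13.1 pos [ 0.4946 -0.3046  0.1714] yaw 20.18 zax [ 0.0025 -0.0022 -1.    ] F [-0.7584  0.3987 -2.1068] M [ 0.0028 -0.0939 -0.0132] open 0.285 q [-42.6491  30.4059  91.6293   0.0036  57.7737 -62.8258]
shift cm [ 21.8923 -43.7995  -0.0577]
```

```bash
python3 -m crank '[[[1.2,-2.5,0],[0,0,0]],[[1.8,-3.6,0],[0,0,0]],[[1.8,-3.6,0],[0,0,0]],[[1.8,-3.6,0],[0,0,0]],[[1.8,-3.6,0],[0,0,0]],[[1.8,-3.6,0],[0,0,0]],[[1.8,-3.6,0],[0,0,0]],[[1.8,-3.6,0],[0,0,0]],[[1.8,-3.6,0],[0,0,0]],[[1.8,-3.6,0],[0,0,0]],[[1.8,-3.6,0],[0,0,0]],[[1.8,-3.6,0],[0,0,0]]]'
python3 -m crank '[[[0.5,-0.9,0],[0,0,-0.032]],[[0,0,0],[0,0,0]],[[0,0,0],[0,0,0]]]'
python3 - <<'E'
from h import *
to((.5492,.1816,.0276))
c=capture("wrist");cv2.imwrite("pics/w8.png",c["pixels"][:,:,::-1]);np.savez("w8.npz",**c)
E
```

```text
time_s: 14.3
position: [0.5447, 0.1648, 0.168]
tcp_rot: [[0.939, 0.345, -0.004], [0.345, -0.939, -0.0], [-0.004, -0.001, -1.0]]
force: [0.2, 0.0, -2.8]
opening: 0.283
time_s: 14.6
position: [0.5468, 0.1726, 0.1685]
tcp_rot: [[0.927, 0.375, -0.003], [0.375, -0.927, -0.001], [-0.003, 0.0, -1.0]]
force: [0.5, 0.6, -2.4]
opening: 0.287
t 14.6 pos [0.5468 0.1726 0.1685] yaw 22.0 zax [-0.0026 -0.001  -1.    ] F [ 0.4786  0.5729 -2.422 ] M [-0.0195 -0.0978  0.0282] open 0.287 q [  6.381   30.2342  92.5935  -0.0515  57.3254 -15.5916]
shift cm [ 0.6024 -0.7427 14.0915]
```

View pics/w8.png

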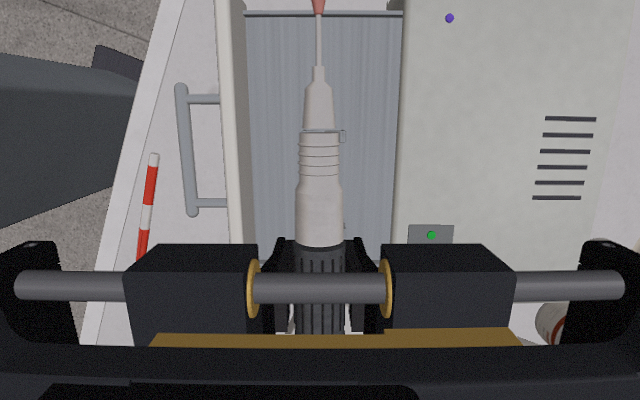

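The handpiece is level. The gripped handpiece appears about 4 px right of where the calibration predicts, so the wrist camera reads about 1.3 to 2 mm too far along +x. Where I gripped the bar agrees with that. I'll correct the cradle to (0.548, 0.181) and lower partway.

```bash
python3 -m crank '[[[0.4,-0.7,1.5],[0,0,0]],[[0,0,2.5],[0,0,0]],[[0,0,2.5],[0,0,0]],[[0,0,2],[0,0,0]],[[0,0,1.5],[0,0,0]],[[0,0,1],[0,0,0]],[[0,0,0],[0,0,0]],[[0,0,0],[0,0,0]]]'
python3 - <<'E'
from h import *
c=capture("wrist");cv2.imwrite("pics/w9.png",c["pixels"][:,:,::-1]);np.savez("w9.npz",**c)
s=capture("side");cv2.imwrite("pics/s9.png",cv2.resize(s["pixels"][120:240,220:380,::-1],None,fx=4.8,fy=4.8,interpolation=cv2.INTER_CUBIC))
to((.548,.181,.0276))
E
```

```text
time_s: 15.45
position: [0.549, 0.1811, 0.0595]
tcp_rot: [[0.927, 0.374, 0.0], [0.374, -0.927, 0.0], [0.0, 0.0, -1.0]]
force: [-0.5, -0.7, -2.2]
opening: 0.285
t 15.55 pos [0.5496 0.1813 0.0603] yaw 21.98 zax [ 0.0018  0.0003 -1.    ] F [ 0.0533 -0.7732 -1.5819] M [ 0.018  -0.1124  0.0236] open 0.284 q [  7.2032  39.7712  96.0324   0.0022  44.0931 -14.7817]
shift cm [-0.1638 -0.0276  3.2703]
```

View pics/w9.png

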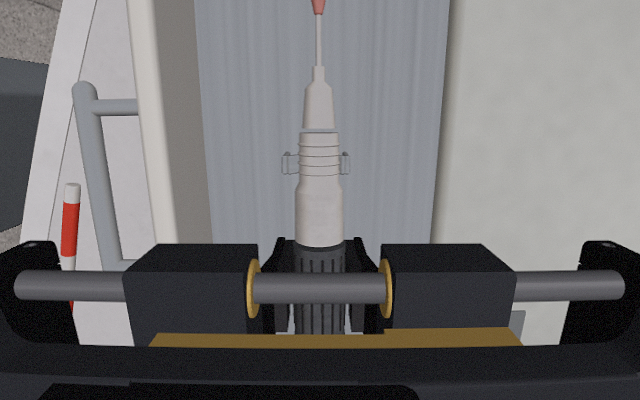

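View pics/s9.png

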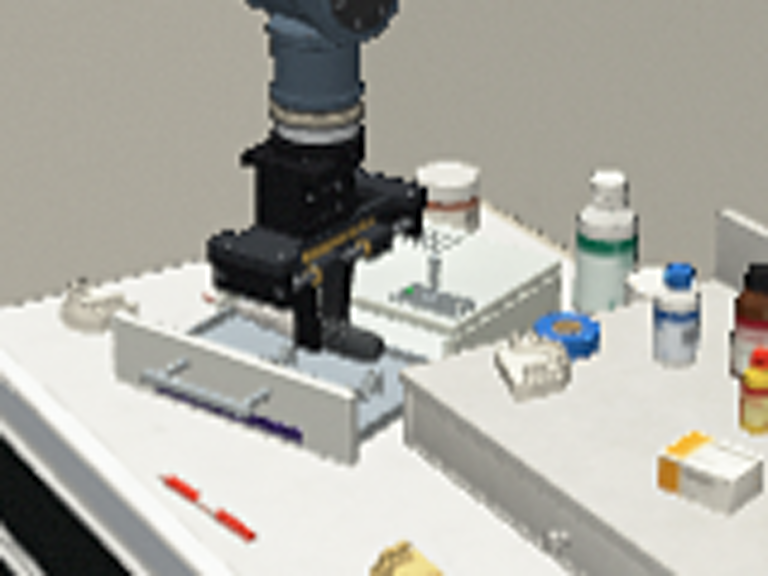

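The V's ends at columns 282 and 350 are centred on 316, against the handpiece at 319. That's an offset of about -1.6 mm, matching the computed shift. I'll lower it.

```bash
python3 -m crank '[[[-0.15,0,0.8],[0,0,0]],[[0,0,0.8],[0,0,0]],[[0,0,0.6],[0,0,0]],[[0,0,0.4],[0,0,0]],[[0,0,0],[0,0,0]],[[0,0,0],[0,0,0]]]'
python3 -c "
from h import *
to((.548,.181,.0276))"
```

```text
time_s: 16.15
position: [0.5494, 0.1817, 0.0353]
tcp_rot: [[0.928, 0.374, 0.005], [0.374, -0.928, 0.002], [0.005, 0.0, -1.0]]
force: [-1.3, 1.8, 8.8]
opening: 0.284
t 16.15 pos [0.5494 0.1817 0.0353] yaw 21.95 zax [ 0.0048  0.0017 -1.    ] F [-1.263   1.8074  8.8471] M [ 0.3605 -0.0513 -0.0596] open 0.284 q [  7.2096  42.0826  96.6949   0.092   40.9389 -14.8077]
shift cm [-0.1634  0.0123  0.7726]
```

```bash
python3 - <<'E'
from h import *
c=capture("wrist");cv2.imwrite("pics/w10.png",cv2.resize(c["pixels"][60:260,220:420,::-1],None,fx=3,fy=3,interpolation=cv2.INTER_CUBIC));np.savez("w10.npz",**c)
s=capture("side");cv2.imwrite("pics/s10.png",cv2.resize(s["pixels"][160:220,240:320,::-1],None,fx=9,fy=9,interpolation=cv2.INTER_CUBIC))
st()
E
```

```text
t 16.25 pos [0.5494 0.1817 0.0353] yaw 21.95 zax [ 0.0048  0.0017 -1.    ] F [-0.9143  1.7146  9.4423] M [ 0.3651 -0.0032 -0.1693] open 0.285 q [  7.2126  42.0822  96.6959   0.0907  40.9366 -14.8032]
```

View pics/w10.png

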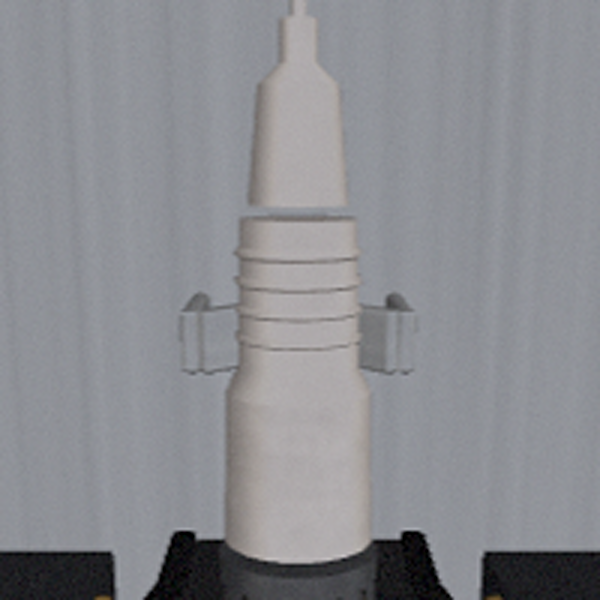

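View pics/s10.png

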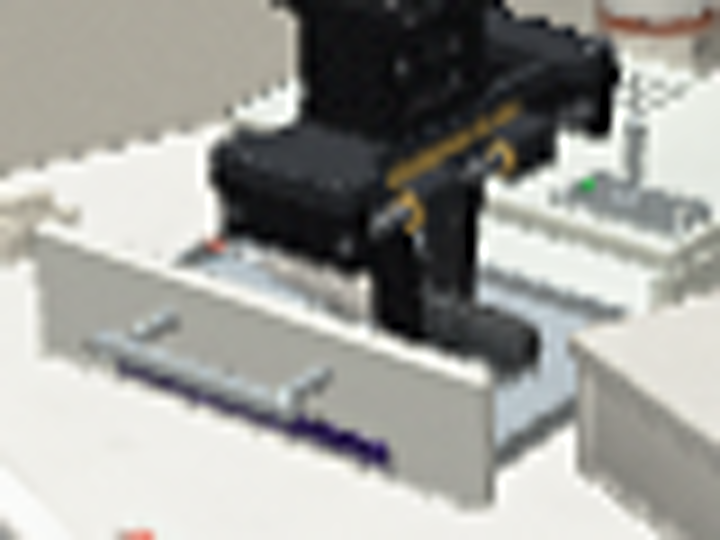

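```bash
python3 - <<'E'
from h import *
c=dict(np.load("w10.npz"));b=dict(np.load("w5.npz"))
q=lambda x,y:(220+x/3-.33,60+y/3-.33)
B=lambda x,y:(240+x/2.4-.3,y/2.4-.3)
for z in (.028,.032,.036,.040,.044):
    p=onz(c,[q(180,340),q(415,340)],z); i=onz(c,[q(203,340),q(397,340)],z)
    l=onz(b,[B(322,196),B(400,196)],z);r=onz(b,[B(303,401),B(394,401)],z)
    n=lambda a:round(1000*np.linalg.norm(a[0]-a[1]),1)
    print(z,"w10 outer",n(p),"inner",n(i),"w5 L",n(l),"R",n(r), "Ly w10",p.mean(0))
s=st()
# V front/back edges rows: 10mm thickness
for z in (.032,.036,.040,.044): 
    e=onz(c,[q(190,310),q(190,371)],z);print(z,np.linalg.norm(e[0]-e[1]))
E
```

```text
0.028 w10 outer 39.6 inner 32.7 w5 L 33.3 R 41.3 Ly w10 [0.5347 0.2215 0.028 ]
0.032 w10 outer 38.6 inner 31.9 w5 L 33.0 R 40.8 Ly w10 [0.5344 0.2222 0.032 ]
0.036 w10 outer 37.7 inner 31.1 w5 L 32.6 R 40.4 Ly w10 [0.5341 0.2228 0.036 ]
0.04 w10 outer 36.8 inner 30.3 w5 L 32.3 R 39.9 Ly w10 [0.5338 0.2235 0.04  ]
0.044 w10 outer 35.8 inner 29.6 w5 L 31.9 R 39.4 Ly w10 [0.5335 0.2241 0.044 ]
t 16.25 pos [0.5494 0.1817 0.0353] yaw 21.95 zax [ 0.0048  0.0017 -1.    ] F [-0.9143  1.7146  9.4423] M [ 0.3651 -0.0032 -0.1693] open 0.285 q [  7.2126  42.0822  96.6959   0.0907  40.9366 -14.8032]
0.032 0.010157701065962556
0.036 0.009912263731884108
0.04 0.009666826397805582
0.044 0.00942138906372716
```

```bash
python3 -m crank '[[[0,0,0.1],[0,0,0]],[[0,0,0],[0,0,0]],[[0,0,0],[0,0,0]]]'
python3 -c "
from h import *
st()"
python3 -m crank '[[[0,0,0.1],[0,0,0]],[[0,0,0],[0,0,0]],[[0,0,0],[0,0,0]]]'
python3 -c "
from h import *
st()"
```

```text
time_s: 16.55
position: [0.5497, 0.1818, 0.0352]
tcp_rot: [[0.928, 0.374, 0.006], [0.374, -0.928, 0.002], [0.006, 0.0, -1.0]]
force: [-1.8, 1.6, 14.9]
opening: 0.288
t 16.55 pos [0.5497 0.1818 0.0352] yaw 21.95 zax [ 0.0057  0.0018 -1.    ] F [-1.8219  1.5946 14.8533] M [ 0.3221  0.1554 -0.1236] open 0.288 q [  7.2139  42.0939  96.6898   0.0941  40.8798 -14.8044]
time_s: 16.85
position: [0.5505, 0.1821, 0.0352]
tcp_rot: [[0.928, 0.374, 0.008], [0.374, -0.928, 0.002], [0.008, 0.001, -1.0]]
force: [-1.9, 2.3, 19.4]
opening: 0.283
t 16.85 pos [0.5505 0.1821 0.0352] yaw 21.95 zax [ 0.0076  0.0023 -1.    ] F [-1.8762  2.3169 19.3548] M [ 0.4909  0.2002 -0.0668] open 0.283 q [  7.2274  42.1117  96.6614   0.1157  40.7808 -14.8063]
```

The height stays at 0.0352 while the force rises to 20 N. The moments also place the load between the two rests, so it's seated in both. The cradle is about 8 mm higher than I triangulated. I'll relax the push and then open slightly.

```bash
python3 -m crank '[[[0,0,-0.15],[0,0,0]],[[0,0,0],[0,0,0]],[[0,0,0],[0,0,0]],[[0,0,0],[0,0,0]]]'
python3 -c "
from h import *
st()"
python3 -m crank '[[[0,0,0],[0,0,0]],[[0,0,0],[0,0,0]],[[0,0,0],[0,0,0]],[[0,0,0],[0,0,0]]]' 0.2
python3 - <<'E'
from h import *
c=capture("wrist");cv2.imwrite("pics/w11.png",cv2.resize(c["pixels"][0:340,170:470,::-1],None,fx=2,fy=1.75,interpolation=cv2.INTER_CUBIC));np.savez("w11.npz",**c)
st()
E
```

```text
time_s: 17.25
position: [0.55, 0.1819, 0.0353]
tcp_rot: [[0.928, 0.374, 0.006], [0.374, -0.928, 0.002], [0.006, 0.0, -1.0]]
force: [-0.2, 1.9, 10.4]
opening: 0.284
t 17.25 pos [0.55   0.1819 0.0353] yaw 21.95 zax [ 0.0061  0.002  -1.    ] F [-0.1764  1.9014 10.3968] M [ 0.4689 -0.0314 -0.0871] open 0.284 q [  7.219   42.0926  96.6716   0.1053  40.8744 -14.8059]
time_s: 17.65
position: [0.547, 0.1807, 0.0326]
tcp_rot: [[0.927, 0.375, -0.001], [0.375, -0.927, -0.0], [-0.001, -0.0, -1.0]]
force: [-0.5, 1.0, 0.5]
opening: 0.393
t 17.7 pos [0.5471 0.1807 0.0326] yaw 22.0 zax [-0.0009 -0.0002 -1.    ] F [-0.0383 -0.4374 -0.0694] M [ 0.0581 -0.0658 -0.0058] open 0.4 q [  7.174   42.3113  96.8508  -0.0032  40.8901 -14.824 ]
```

View pics/w11.png

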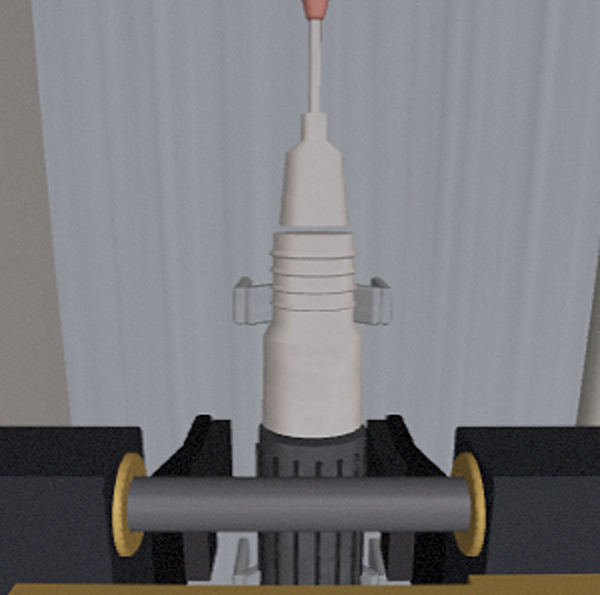

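The handpiece stayed where it was, centred in the nose V at crop (313,300), and the tail V's arms show on either side at (243,560) and (375,560). I'll open wider and lift straight up.

```bash
python3 -m crank '[[[0.2,0,0],[0,0,0]],[[0,0,0],[0,0,0]]]' 0.0
python3 -m crank '[[[0,0,-0.5],[0,0,0]],[[0,0,-1],[0,0,0]],[[0,0,-2],[0,0,0]],[[0,0,-3],[0,0,0]],[[0,0,-3],[0,0,0]],[[0,0,-3],[0,0,0]],[[0,0,-2],[0,0,0]]]'
python3 -m crank '[[[-2,3,0],[0,0,0]],[[-2,3,0],[0,0,0]],[[-1,3,0],[0,0,0]],[[0,2,0],[0,0,0]],[[0,0,0],[0,0,0]]]' 
python3 - <<'E'
from h import *
c=capture("wrist");cv2.imwrite("pics/w12.png",c["pixels"][:,:,::-1]);np.savez("w12.npz",**c)
s=capture("side");cv2.imwrite("pics/s12.png",cv2.resize(s["pixels"][150:250,220:360,::-1],None,fx=5.5,fy=5.5,interpolation=cv2.INTER_CUBIC))
st()
E
```

```text
time_s: 17.9
position: [0.5496, 0.1816, 0.0329]
tcp_rot: [[0.927, 0.375, 0.0], [0.375, -0.927, 0.0], [0.0, 0.0, -1.0]]
force: [0.5, -0.6, 0.0]
opening: 0.475
time_s: 18.6
position: [0.5501, 0.1818, 0.1814]
tcp_rot: [[0.927, 0.375, 0.004], [0.375, -0.927, 0.001], [0.004, 0.001, -1.0]]
force: [-0.7, 0.7, 0.1]
opening: 0.498
time_s: 19.1
position: [0.5455, 0.0585, 0.1792]
tcp_rot: [[0.928, 0.371, 0.003], [0.371, -0.928, -0.001], [0.002, 0.002, -1.0]]
force: [-0.1, 0.2, -0.4]
opening: 0.498
t 19.2 pos [0.544  0.0608 0.1787] yaw 21.93 zax [ 0.0004  0.0005 -1.    ] F [ 0.3761  0.4637 -0.0935] M [-0.0181 -0.1131  0.0309] open 0.505 q [ -5.3359  27.5723  95.9151   0.0351  56.4898 -27.2867]
```

View pics/w12.png

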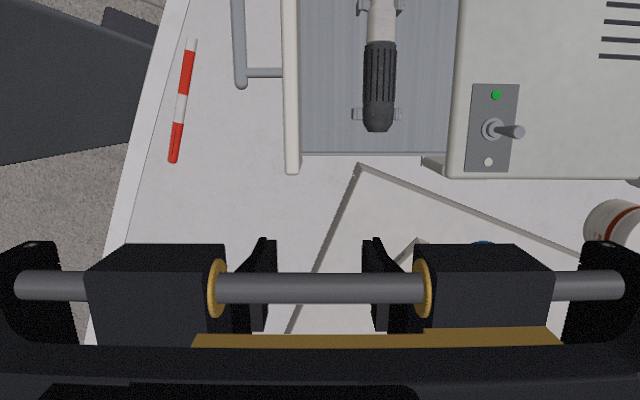

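View pics/s12.png

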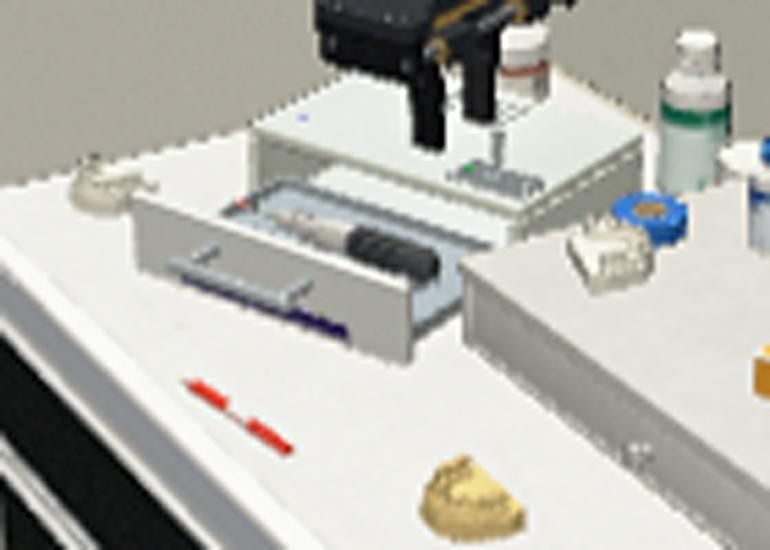

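The handpiece rests centred in the tail V at (377,115), between arms at 352 and 402. The side view shows it lying level with the stone to the left. Next I'll push the drawer home by the bar.

```bash
python3 -c "
from h import *
to((.4308,.1676,.10))"
```

```text
t 19.2 pos [0.544  0.0608 0.1787] yaw 21.93 zax [ 0.0004  0.0005 -1.    ] F [ 0.3761  0.4637 -0.0935] M [-0.0181 -0.1131  0.0309] open 0.505 q [ -5.3359  27.5723  95.9151   0.0351  56.4898 -27.2867]
shift cm [ -6.52   -14.1314   7.8675]
```

```bash
python3 -m crank '[[[-1.5,-3,0],[0,0,0]],[[-1.7,-3.7,0.5],[0,0,0]],[[-1.7,-3.7,1.5],[0,0,0]],[[-1.6,-3.7,2],[0,0,0]],[[0,0,2],[0,0,0]],[[0,0,1.5],[0,0,0]],[[0,0,0],[0,0,0]],[[0,0,0],[0,0,0]]]' 0.4
python3 - <<'E'
from h import *
c=capture("wrist");cv2.imwrite("pics/w13.png",c["pixels"][:,:,::-1])
to((.4308,.1676,.034))
E
```

```text
time_s: 20.0
position: [0.4307, 0.168, 0.1033]
tcp_rot: [[0.927, 0.376, -0.0], [0.376, -0.927, 0.0], [-0.0, -0.0, -1.0]]
force: [0.4, 0.5, -0.1]
opening: 0.302
t 20.05 pos [0.4313 0.1678 0.1036] yaw 22.04 zax [ 0.0009  0.0002 -1.    ] F [ 0.4394 -0.6728 -1.2982] M [-0.0422 -0.1327 -0.0246] open 0.302 q [  7.375   29.6517 111.3082   0.0118  38.988  -14.6771]
shift cm [-0.06   -0.0019  6.9635]
```

View pics/w13.png

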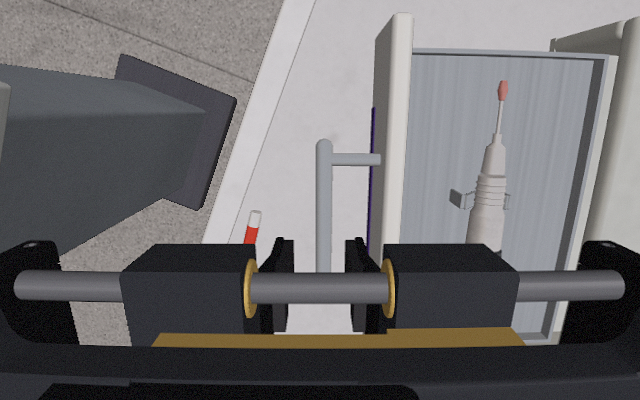

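```bash
python3 -m crank '[[[0.2,0,1],[0,0,0]],[[0,0,1.5],[0,0,0]],[[0,0,1.5],[0,0,0]],[[0,0,1.5],[0,0,0]],[[0,0,1.3],[0,0,0]],[[0,0,0],[0,0,0]]]'
python3 -m crank '[[[0,0,0],[0,0,0]],[[0,0,0],[0,0,0]],[[0,0,0],[0,0,0]],[[0,0,0],[0,0,0]]]' 1
python3 -c "
from h import *
st()"
```

```text
time_s: 20.65
position: [0.4325, 0.1677, 0.0339]
tcp_rot: [[0.927, 0.374, -0.002], [0.374, -0.927, -0.0], [-0.002, -0.001, -1.0]]
force: [0.2, 0.1, 0.3]
opening: 0.3
time_s: 21.05
position: [0.4335, 0.1681, 0.0357]
tcp_rot: [[0.927, 0.375, 0.002], [0.375, -0.927, 0.0], [0.002, 0.0, -1.0]]
force: [0.3, 0.1, 2.8]
opening: 0.114
t 21.05 pos [0.4335 0.1681 0.0357] yaw 22.0 zax [ 0.0018  0.0002 -1.    ] F [0.2751 0.149  2.7885] M [-0.0097 -0.1765 -0.0563] open 0.114 q [  7.3778  37.7817 113.1289   0.0008  28.9839 -14.6195]
```

```bash
python3 -m crank '[[[0.3,0,0],[0,0,0]],[[0.6,0,0],[0,0,0]],[[1,0,0],[0,0,0]],[[1.2,0,0],[0,0,0]],[[1.2,0,0],[0,0,0]],[[1.2,0,0],[0,0,0]],[[1.2,0,0],[0,0,0]],[[1.2,0,0],[0,0,0]],[[1.2,0,0],[0,0,0]],[[1,0,0],[0,0,0]],[[0.6,0,0],[0,0,0]],[[0.3,0,0],[0,0,0]]]'
python3 -m crank '[[[0.3,0,0],[0,0,0]],[[0.3,0,0],[0,0,0]],[[0.3,0,0],[0,0,0]],[[0,0,0],[0,0,0]]]'
python3 -c "
from h import *
s=st();print((s['position']-[.4308,.1676,.0357])@[.9272,.3746,0])"
```

```text
time_s: 22.25
position: [0.5362, 0.2093, 0.0357]
tcp_rot: [[0.927, 0.375, 0.002], [0.375, -0.927, -0.0], [0.002, 0.001, -1.0]]
force: [-0.4, -3.6, 6.4]
opening: 0.119
time_s: 22.65
position: [0.5422, 0.2118, 0.0357]
tcp_rot: [[0.927, 0.375, -0.003], [0.375, -0.927, -0.002], [-0.003, 0.001, -1.0]]
force: [-2.4, -4.1, 8.3]
opening: 0.114
t 22.65 pos [0.5422 0.2118 0.0357] yaw 22.05 zax [-0.0026 -0.0017 -1.    ] F [-2.3839 -4.0528  8.2984] M [-0.7443  0.3126 -0.0321] open 0.114 q [ 10.3756  42.3175  95.8089  -0.0996  42.036  -11.5957]
0.11985252607186063
```

Travel so far is 119.9 mm. I'll press a little more to confirm the stop.

```bash
python3 -m crank '[[[0.3,0,0],[0,0,0]],[[0.3,0,0],[0,0,0]],[[0.3,0,0],[0,0,0]],[[0,0,0],[0,0,0]],[[0,0,0],[0,0,0]]]'
python3 -c "
from h import *
s=st();print((s['position']-[.4308,.1676,.0357])@[.9272,.3746,0])"
```

```text
time_s: 23.15
position: [0.542, 0.2118, 0.0355]
tcp_rot: [[0.926, 0.377, -0.021], [0.377, -0.926, -0.008], [-0.022, -0.0, -1.0]]
force: [-14.6, -12.9, 20.4]
opening: 0.113
t 23.15 pos [0.542  0.2118 0.0355] yaw 22.17 zax [-0.0207 -0.0082 -0.9998] F [-14.6498 -12.8567  20.3569] M [-2.2019  2.2766  0.0563] open 0.113 q [ 10.4819  42.6085  94.9572  -0.355   43.6867 -11.4245]
0.11966084323216891
```

The drawer is home at its stop. I'll relax most of the push, release and lift.

```bash
python3 -m crank '[[[-0.4,0,0],[0,0,0]],[[-0.3,0,0],[0,0,0]],[[0,0,0],[0,0,0]],[[0,0,0],[0,0,0]]]'
python3 -m crank '[[[0,0,0],[0,0,0]],[[0,0,0],[0,0,0]],[[0,0,0],[0,0,0]]]' 0.4
python3 -m crank '[[[0,0,-1],[0,0,0]],[[0,0,-2],[0,0,0]],[[0,0,-3],[0,0,0]],[[0,0,-4],[0,0,0]],[[0,0,-3],[0,0,0]],[[0,0,-2],[0,0,0]],[[0,0,0],[0,0,0]]]'
python3 -m crank '[[[0.5,3,-1],[0,0,0]],[[1,4,-1],[0,0,0]],[[1,4,0],[0,0,0]],[[0.5,3,0],[0,0,0]],[[0,2,0],[0,0,0]],[[0,0,0],[0,0,0]],[[0,0,0],[0,0,0]]]' 1
python3 - <<'E'
from h import *
c=capture("wrist");cv2.imwrite("pics/w14.png",c["pixels"][:,:,::-1]);np.savez("w14.npz",**c)
s=capture("side");cv2.imwrite("pics/s14.png",cv2.resize(s["pixels"][140:250,220:380,::-1],None,fx=5,fy=5,interpolation=cv2.INTER_CUBIC));np.savez("s14.npz",**s)
st()
E
```

```text
time_s: 23.55
position: [0.5421, 0.2118, 0.0356]
tcp_rot: [[0.927, 0.376, -0.006], [0.376, -0.927, -0.003], [-0.007, 0.0, -1.0]]
force: [-5.3, -5.3, 10.7]
opening: 0.113
time_s: 23.85
position: [0.5454, 0.2137, 0.0348]
tcp_rot: [[0.927, 0.375, 0.001], [0.375, -0.927, 0.001], [0.001, -0.0, -1.0]]
force: [0.1, -0.2, -0.6]
opening: 0.27
time_s: 24.55
position: [0.5475, 0.2141, 0.189]
tcp_rot: [[0.927, 0.375, 0.008], [0.375, -0.927, 0.002], [0.008, 0.001, -1.0]]
force: [-0.3, 0.1, 0.1]
opening: 0.296
time_s: 25.25
position: [0.6316, 0.0767, 0.204]
tcp_rot: [[0.927, 0.374, -0.003], [0.374, -0.927, 0.001], [-0.002, -0.002, -1.0]]
force: [-0.4, 0.1, -0.6]
opening: 0.006
t 25.35 pos [0.6315 0.0777 0.2046] yaw 22.07 zax [-0.002   0.0008 -1.    ] F [-0.5624 -0.2196  0.2812] M [-0.0047 -0.1011  0.0151] open 0.006 q [ -3.0536  32.2595  81.3489   0.0408  66.5064 -25.1442]
```

View pics/w14.png

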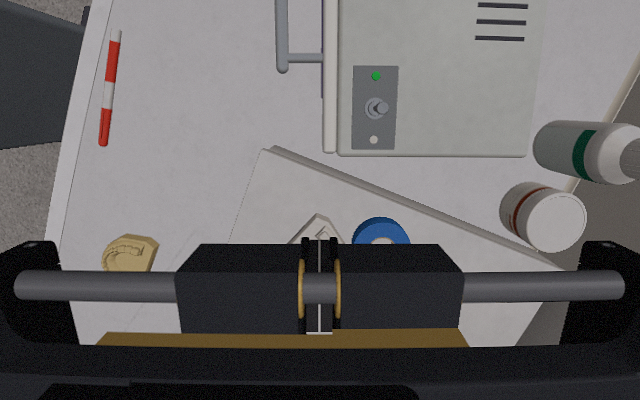

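View pics/s14.png

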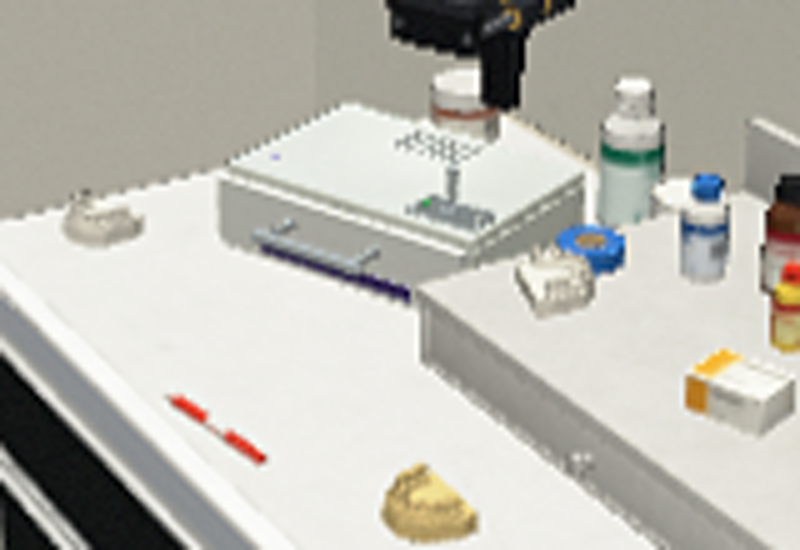

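The drawer is closed flush in both views. The toggle collar is at about (377,107) and stands upright. Next I'll locate the lever precisely.

```bash
python3 - <<'E'
from h import *
c=dict(np.load("w14.npz"));cv2.imwrite("pics/w14b.png",cv2.resize(c["pixels"][50:160,310:470,::-1],None,fx=5,fy=5,interpolation=cv2.INTER_CUBIC))
E
```

```text
(no output)
```

View pics/w14b.png

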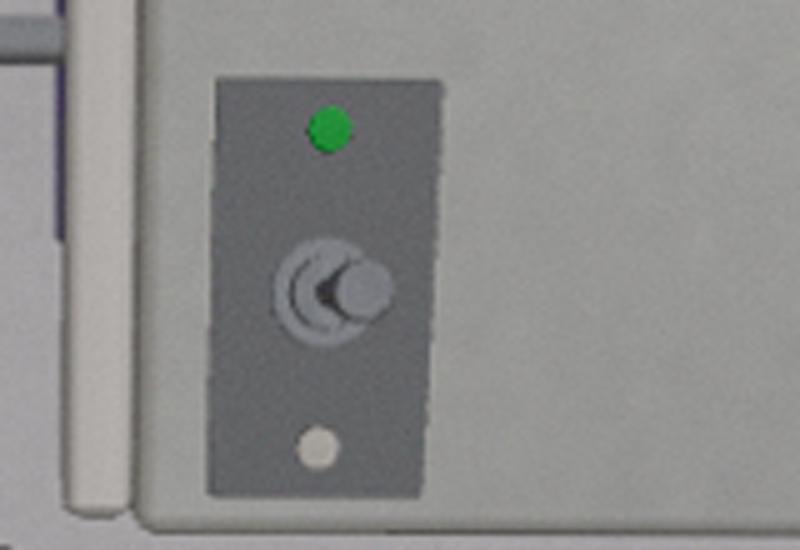

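```bash
python3 - <<'E'
from h import *
c=dict(np.load("w14.npz"));q=lambda x,y:(310+x/5-.4,50+y/5-.4)
print("bat top",onz(c,[q(363,290)],.12),"collar",onz(c,[q(323,292)],.089),"green",onz(c,[q(330,129)],.08),"grey",onz(c,[q(318,448)],.08))
T=np.array([.6435,.1635,0]);T=T-.0013*np.array([.927,.375,0]);by=np.array([-.375,.927,0])
print(T);to(T-.030*by+[0,0,.15])
E
```

```text
bat top [[0.6455 0.1634 0.12  ]] collar [[0.6448 0.1631 0.089 ]] green [[0.6368 0.1872 0.08  ]] grey [[0.6556 0.1404 0.08  ]]
[0.6423 0.163  0.    ]
t 25.35 pos [0.6315 0.0777 0.2046] yaw 22.07 zax [-0.002   0.0008 -1.    ] F [-0.5624 -0.2196  0.2812] M [-0.0047 -0.1011  0.0151] open 0.006 q [ -3.0536  32.2595  81.3489   0.0408  66.5064 -25.1442]
shift cm [ 4.2143 -4.4949  5.4555]
```

```bash
python3 -m crank '[[[1,-1,0.5],[0,0,0]],[[1.3,-1.3,1],[0,0,0]],[[1.2,-1.3,1.5],[0,0,0]],[[0.7,-0.9,1.5],[0,0,0]],[[0,0,1],[0,0,0]],[[0,0,0],[0,0,0]],[[0,0,0],[0,0,0]]]'
python3 - <<'E'
from h import *
c=capture("wrist");cv2.imwrite("pics/w15.png",c["pixels"][:,:,::-1])
s=capture("side");cv2.imwrite("pics/s15.png",cv2.resize(s["pixels"][140:230,240:370,::-1],None,fx=6,fy=6,interpolation=cv2.INTER_CUBIC))
to((.6547,.1352,.106))
E
```

```text
time_s: 26.05
position: [0.6545, 0.1333, 0.1494]
tcp_rot: [[0.927, 0.375, -0.001], [0.375, -0.927, -0.0], [-0.001, -0.0, -1.0]]
force: [-0.3, -0.5, 0.3]
opening: 0.007
t 26.15 pos [0.6553 0.133  0.1506] yaw 21.96 zax [ 0.001  -0.0002 -1.    ] F [0.3208 0.8857 0.2007] M [-0.0396 -0.1684 -0.005 ] open 0.004 q [  1.9234  38.1263  79.1032  -0.012   62.7108 -20.0275]
shift cm [ 0.0185 -0.229   4.4609]
```

View pics/w15.png

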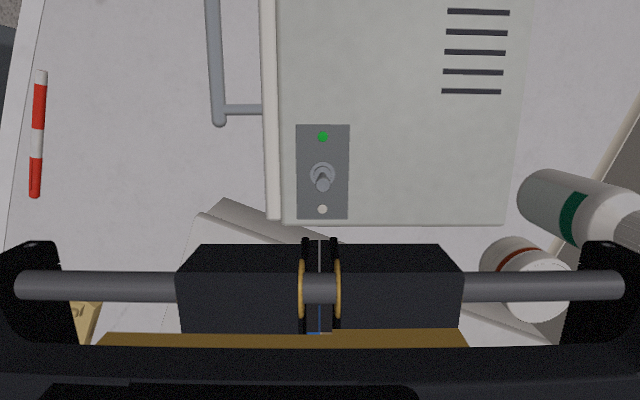

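View pics/s15.png

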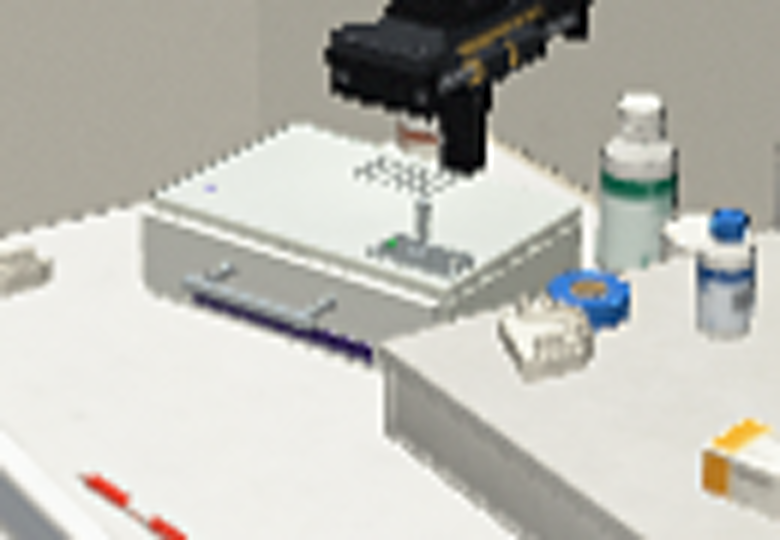

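The toggle at column 322 lines up with the closed fingers, which sit to its right. Before descending, I'll check the clearance of the jar and bottle behind from the gripper body.

```bash
python3 - <<'E'
from h import *
c=capture("top")
for z in(.07,.12):print(onz(c,[(289,110),(264,108)],z))
E
```

```text
[[0.8539 0.1305 0.07  ]
 [0.8627 0.2107 0.07  ]]
[[0.842  0.1277 0.12  ]
 [0.8505 0.2052 0.12  ]]
```

Those objects are over 60 mm clear. I'll descend and approach the bat.

```bash
python3 -m crank '[[[0,0,1],[0,0,0]],[[0,0,1.5],[0,0,0]],[[0,0,1.3],[0,0,0]],[[0,0,0.6],[0,0,0]],[[0,-0.6,0],[0,0,0]],[[0,-0.5,0],[0,0,0]],[[0,0,0],[0,0,0]],[[0,0,0],[0,0,0]]]'
python3 -c "
from h import *
st()"
python3 -m crank '[[[0,-0.4,0],[0,0,0]],[[0,-0.2,0],[0,0,0]],[[0,0,0],[0,0,0]],[[0,0,0],[0,0,0]]]'
python3 -c "
from h import *
st()"
```

```text
time_s: 27.0
position: [0.6511, 0.1444, 0.1067]
tcp_rot: [[0.927, 0.375, 0.001], [0.375, -0.927, 0.0], [0.001, 0.0, -1.0]]
force: [1.1, 1.1, -0.5]
opening: 0.005
t 27.0 pos [0.6511 0.1444 0.1067] yaw 22.05 zax [ 0.0013  0.     -1.    ] F [ 1.1421  1.1374 -0.4583] M [ 0.0224 -0.1127  0.026 ] open 0.005 q [  2.9217  41.0903  81.0901  -0.0031  57.7442 -19.1237]
time_s: 27.4
position: [0.6485, 0.1495, 0.1061]
tcp_rot: [[0.927, 0.375, 0.0], [0.375, -0.927, -0.0], [0.0, 0.0, -1.0]]
force: [0.2, 0.9, 0.1]
opening: 0.003
t 27.4 pos [0.6485 0.1495 0.1061] yaw 22.01 zax [ 0.0001 -0.     -1.    ] F [0.1975 0.8696 0.1014] M [-0.0243 -0.1463 -0.0203] open 0.003 q [  3.3785  41.0641  81.2738  -0.0024  57.6541 -18.6275]
```

```bash
python3 -m crank '[[[0,-0.4,0],[0,0,0]],[[0,-0.4,0],[0,0,0]],[[0,-0.3,0],[0,0,0]],[[0,0,0],[0,0,0]]]'
python3 - <<'E'
from h import *
c=capture("wrist");cv2.imwrite("pics/w16.png",cv2.resize(c["pixels"][130:300,230:430,::-1],None,fx=3.5,fy=3.5))
st()
E
```

```text
time_s: 27.8
position: [0.6447, 0.1592, 0.106]
tcp_rot: [[0.927, 0.375, 0.001], [0.375, -0.927, -0.001], [0.0, 0.001, -1.0]]
force: [0.7, -3.9, -0.8]
opening: 0.004
t 27.85 pos [0.6448 0.1592 0.106 ] yaw 22.03 zax [ 0.0008 -0.001  -1.    ] F [ 2.0992 -3.5371 -0.9869] M [-0.7616 -0.4194 -0.0183] open 0.001 q [  4.2751  40.9759  81.5229  -0.075   57.462  -17.7141]
```

View pics/w16.png

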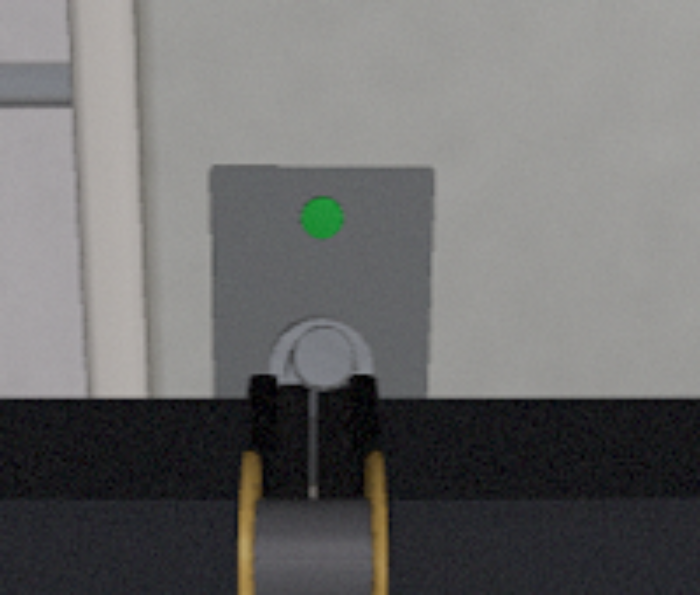

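The bat is leaning toward green with about 4 N on it. I'll push on until the stop shows in the force, then hold.

```bash
python3 -m crank '[[[0,-0.15,0],[0,0,0]],[[0,-0.15,0],[0,0,0]],[[0,0,0],[0,0,0]]]'
python3 - <<'E'
from h import *
c=capture("wrist");cv2.imwrite("pics/w17.png",cv2.resize(c["pixels"][130:300,230:430,::-1],None,fx=3.5,fy=3.5))
st()
E
```

```text
time_s: 28.15
position: [0.6444, 0.1601, 0.106]
tcp_rot: [[0.927, 0.375, 0.002], [0.375, -0.927, -0.004], [0.0, 0.004, -1.0]]
force: [2.9, -8.4, -2.1]
opening: 0.004
t 28.2 pos [0.6444 0.1601 0.106 ] yaw 22.03 zax [ 0.002  -0.0037 -1.    ] F [ 3.6478 -8.0549 -1.574 ] M [-1.4674 -0.6098 -0.0924] open 0.007 q [  4.4322  40.9571  81.5644  -0.2621  57.3824 -17.4577]
```

View pics/w17.png

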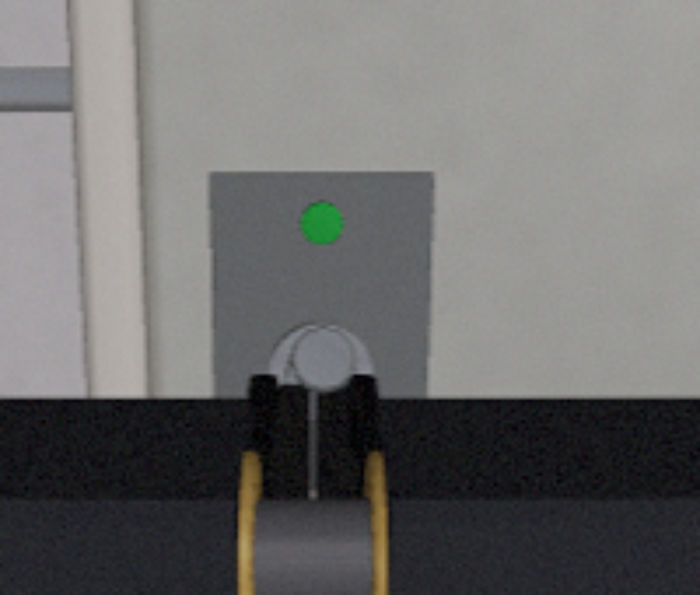

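The force jumped from 4 to 9 N for under 1 mm of travel, so the toggle is at its stop. I'll hold it, then back off.

```bash
python3 -m crank '[[[0,-0.1,0],[0,0,0]],[[0,0,0],[0,0,0]],[[0,0,0],[0,0,0]],[[0,0,0],[0,0,0]],[[0,0,0],[0,0,0]],[[0,0,0],[0,0,0]],[[0,0,0],[0,0,0]]]'
python3 -m crank '[[[0,0.8,0],[0,0,0]],[[0,1,0],[0,0,0]],[[0,1,0],[0,0,0]],[[0,0.8,0],[0,0,0]],[[0,0,-1],[0,0,0]],[[0,0,-2],[0,0,0]],[[0,0,-3],[0,0,0]],[[0,0,-3],[0,0,0]],[[-1,2,0],[0,0,0]],[[-1.5,3,0],[0,0,0]],[[-1,2,0],[0,0,0]],[[0,0,0],[0,0,0]]]'
python3 - <<'E'
from h import *
c=capture("wrist");cv2.imwrite("pics/w18.png",c["pixels"][:,:,::-1])
s=capture("side");cv2.imwrite("pics/s18.png",cv2.resize(s["pixels"][140:250,220:380,::-1],None,fx=5,fy=5,interpolation=cv2.INTER_CUBIC))
st()
E
```

```text
time_s: 28.9
position: [0.6444, 0.1603, 0.106]
tcp_rot: [[0.927, 0.375, 0.002], [0.375, -0.927, -0.005], [0.0, 0.005, -1.0]]
force: [3.7, -9.9, -2.0]
opening: 0.002
time_s: 30.1
position: [0.6501, 0.0496, 0.197]
tcp_rot: [[0.928, 0.372, 0.0], [0.372, -0.928, -0.0], [0.0, 0.001, -1.0]]
force: [0.6, 0.2, -0.1]
opening: 0.004
t 30.2 pos [0.6502 0.0522 0.1967] yaw 21.94 zax [ 0.0004  0.0011 -1.    ] F [-0.4323  0.2816 -0.1602] M [ 0.0798 -0.0654  0.0071] open 0.002 q [ -5.2384  33.925   79.4211   0.0704  66.6345 -27.2047]
```

View pics/w18.png

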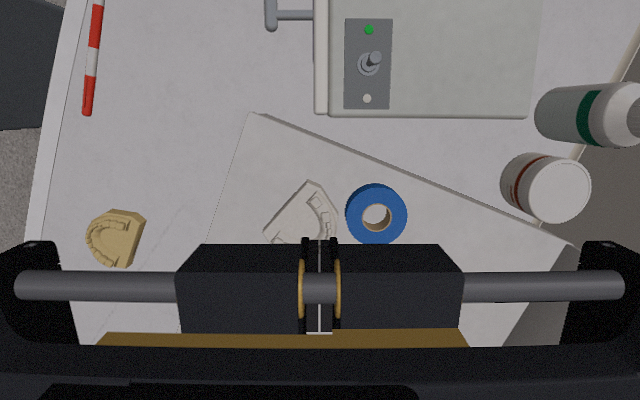

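View pics/s18.png

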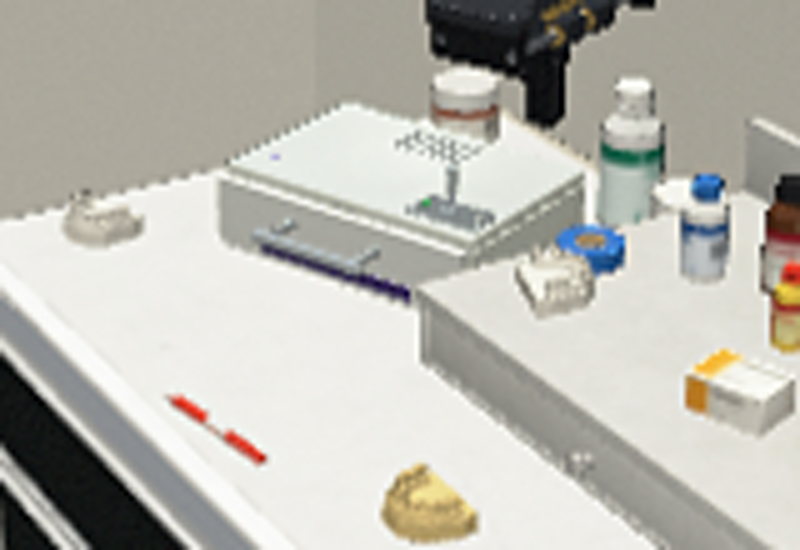

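The toggle is upright again at (372,60), the drawer is flush, and both casts are where they were. I'm handing the job in.

```bash
python3 -m crank '[[[0,0,0],[0,0,0]],[[0,0,0],[0,0,0]]]'; python3 -c "
from rig import bot
print(bot.hand_in())"
```

```text
time_s: 30.4
position: [0.6501, 0.0532, 0.1962]
tcp_rot: [[0.927, 0.376, 0.0], [0.376, -0.927, 0.0], [0.0, -0.0, -1.0]]
force: [-0.2, 0.3, -1.1]
opening: 0.006
the job is handed in; nothing more can be done
None
```

The job is done and handed in at 30.4 s of the allowed 72 s.

- **Drawer out:** I pulled the drawer to its outer stop. It moved about 113 mm rather than 120 mm, so it had been slightly ajar at the start.
- **Handpiece:** I laid it in both V rests with the stone to the left and let go after it was seated. Pressing down gave 20 N with no further sinking. The pictures showed it centred in both Vs, and it did not move when released.
- **Drawer home:** I pushed it back about 120 mm and felt it stop. It was flush in the later pictures.
- **Toggle:** Only after that did I push the toggle to its green stop. I held it there for about a second with about 10 N and let it go.

The last pictures show the toggle upright, the drawer closed, the yellow and white casts where they were, and the arm clear of everything.

- **Rest height disagreed:** the handpiece seated about 8 mm higher than I had worked out from the cameras. I went by the force and the pictures instead.
- **Wrist camera offset:** it read about 1 to 2.5 mm off sideways, and I corrected for that.
- **Not confirmed:** no indicator light was visible, so the only evidence that the cycle started is that the toggle reached its stop.

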